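Turn the reference tile over and hold it in the corner stops of the colour meter

ROBOT

A 7-joint arm with a two-finger parallel gripper is mounted at the origin on the work surface. World frame = base frame: x ahead of the robot, y to its left, z up, the work surface at z = 0. Lengths are in m, angles in rad, forces in N, time in s.
With the tool pointing down it reaches from about 0.425 to 0.925 m from the base axis. Payload 6.8 kg.
Tool frame: the origin (TCP) lies between the finger pads; the fingertips stand r.tip_reach ahead of it and the grasp point (between the pads) lies 11 mm behind it (r.tip_reach is the distance from the TCP to the fingertips, in m); z points along the fingers, y is the direction in which the jaws open and shut (so a half turn about z gives the same grasp; the last joint's range is limited). The gripper opens to 85 mm and grips with 20 to 120 N. Pads are 22 mm wide; open, the fingers measure 114 mm over their backs; the gripper's body (76 mm by 85 mm) begins 54 mm behind the grasp point. The pads swing forward as they close: fully open they stand 13 mm farther back than shut.
Start: joints at [-1.319, 0.477, 0.022, 1.555, -0.011, 1.109, -0.083], TCP at [0.238, 0.632, 0.239] pointing down, gripper open.
Joint ranges: [-2.96, 2.96], [-0.34, 2.1], [-1.41, 1.46], [0.24, 2.44], [-1.37, 4.51], [0.17, 1.92], [-2.96, 2.96]. Speed limits (rad/s): [2.39, 2.39, 3.14, 3.14, 3.14, 3.14, 3.14].

INTERFACE

Orientations are given as a rotation vector (axis times angle).
In Python, from bench import r, eyes, spotter gives the robot as it stands.
- The arm moves only by the tool carry_out, never from a script. Its argument "series" is text: rows parted by semicolons, each of 5 numbers parted by spaces: the shift along the tool's x, y, z in cm, then the turn about the tool's z in rad, then the opening, from 0 (shut) to 1 (fully open). In form: x y z yaw gripper; .... A call has 1 to 8 rows; each row shifts and turns the commanded pose from where the row before left it, along the tool's axes as they then stand; what a row does not reach is not made up. A row lasts 1/8 s, in which the tool goes at most 62.5 mm and 10.7 degrees, less where a joint would pass 70% of its speed; a pose out of reach is approached as far as the arm can. A call with a gripper value outside its range is refused whole. The fingers move at their own pace and stop on an object; "grip_force" is the grip in N (left out, the last holds). Time passes only in rows, so rows that do not move let the fingers close. It gives the time, the measured TCP pose, the force and the opening at its end, in the units of the state.
- r.get_obs(): the state, without advancing time (a new reading comes with each control period).
- eyes.grab_frame(name): name is "side" or "top"; returns a dict with "color" (420x560x3 uint8, blue, green, red), "intrinsics" (3x3 intrinsics, pixels), "R" (3x3) and "t" (3): a world point X has camera coordinates R X + t. Camera axes: x right, y down, z forward; pixel columns grow to the right and rows downward; lengths in m; the calibration is good to about 2 mm. A picture is of the moment at which its call begins. There is no depth.
- r.hand_in(): hands the job in, once; it reports no verdict.
Trained networks look in a picture, given as the dict that the camera call returned (one of the last four; its "shot" number tells which), for a name from the list of things; names that differ only in an ending like _2 or _b are one class to them, and where a whole thing is asked for, a point or a joint stands for the part that bears it (a point fixed in the world has none). Each returns a list of dicts, best first, with "confidence" (0 to 1); they miss things now and then, are a little off and sometimes report something else, mostly with a low value. They report only what shows in the picture. A call takes as long as a camera call. They do not tell look-alikes from the thing itself.
- spotter.search_frame(picture, query): "uv" ([column, row] in pixels, amid what is visible of it).
- spotter.trace(picture, query): "pixels" (420x560 bool, what is visible of it) and "uv" ([column, row] in pixels, amid what is visible of it).
- spotter.mark_of(picture, query): "uv" ([column, row] in pixels: a listed point, or the origin of a listed thing).
The state is a dict: "clock": time; "joints": joint angles; "qvel": joint speeds; "tau": joint torques, N m; "tcp_pos": TCP position; "orientation": TCP orientation; "contact_force": force on the tool from outside, world axes, zero at the start; "moment": the same for the moment, N m; "grip_width": finger opening in m.
Only numpy, scipy, OpenCV 4.12 (cv2) and the standard library are available. Lean on these libraries where they do the work, as an engineer would, in place of code of your own. Each camera call takes 0.05 s, during which the arm holds its last target.

TASK

The white reference tile lies face up in its black holder on the aluminium plate; the colour meter reads from below, through the round window in its stage. Turn the tile over so its white face is down, lay it flat on the meter's stage with a long side of the holder along the longer stop, then press it fully home into the corner against both stops, firmly but without forcing it, and finish while still holding it pressed against both stops for the reading: do not let go. Leave everything else on the bench where it is.

Things in the scene. Friction and masses are not known exactly. Their poses are not given: they have to be found in the camera images.
- tile_mid (a point): centre (half-way up) of the reference tile in its holder: a loose black plastic block 60 x 48 x 25 mm, about 0.15 kg, with a white ceramic tile set into one of its two large faces and four small screw heads in the other. x runs along its 60 mm length, y along its 48 mm width, z (25 mm thick) out of the white face. It starts lying on the plate with the white face up. Plain solid block for the fingers: all six sides are flat.
- plate: fixed bare aluminium work plate lying on the bench, 250 mm (x) x 200 mm (y), 4 mm thick; origin at the centre of its underside.
- meter: fixed white bench colour meter, 300 mm (x) x 220 mm (y); origin at the centre of its underside. A low console with a sloped display faces its -x side; on top of the rear part is the flat grey sample stage, 101 mm above the bench, 170 mm (x) x 180 mm (y), its centre 50 mm along +x and 8 mm along -y from the origin. Nothing stands above the stage but the two stops.
- port (a point): centre of the round window (25 mm) in the meter's stage, on the stage's top surface; axes as the meter's. With the tile fully home (white face down, its 60 mm length along this y axis) the tile's centre is straight above this point, 12.5 mm up.
- long_stop: aluminium bar screwed to the stage, 64 mm long (along the meter's y), 10 mm wide, 8 mm high; origin at the centre of its underside. Its stop face looks to the meter's -x and lies 24 mm along +x from the window's centre.
- short_stop: aluminium bar screwed to the stage, 38 mm long (along the meter's x), 10 mm wide, 8 mm high; origin at the centre of its underside. Its stop face looks to the meter's -y and lies 30 mm along +y from the window's centre.
- petri: bystander: closed petri dish, 61 mm across, 13 mm high, lying on the plate; origin at the centre of its underside.
- spatula: bystander: slim steel lab spatula, 160 mm long (its x), 12 mm wide, 5 mm high, lying on the plate; origin at the centre of its underside.
- beaker: bystander: glass beaker, 60 mm across, 75 mm high, on the bench; origin at the centre of its underside.
Mind the look-alikes: they are no part of the job. Of the things that look like the part that bears tile_mid, the middle-sized one is meant.

How it is judged:
At the end, for the whole second after the job is handed in: White face down within 4 degrees, lying on the stage (centre 10 to 16 mm above it), centre within 4 mm of above the window's centre, long side parallel to the long stop within 3 degrees, still, the gripper touching it and keeping it pressed on each of the two stops with at least 0.8 N (angle between tile_mid's own z axis and vertical above 3.07 rad and z of tile_mid in the frame of port between 0.01 and 0.016 m and horizontal distance between tile_mid and port below 0.004 m and angle between the x axis of tile_mid and the y axis of port, either way round below 0.05 rad and contact force between tile and long_stop above 0.8 N and contact force between tile and short_stop above 0.8 N and contact force between the fingers and tile above 0.8 N and linear speed of tile below 0.01 m/s); the arm keeps its last pose, push and grip.
It fails at once if the tile is forced against a stop with more than 60 N (contact force between tile and long_stop above 60 N or contact force between tile and short_stop above 60 N).
It fails at once if another thing on the bench is shifted by more than 30 mm (distance of any of petri, spatula, beaker, wash_bottle, jar, pot, cuvettes from where it was at the start of the episode above 0.03 m).
It also fails if it takes over 72 s, if anything falls off the work surface, if the arm or the gripper's body presses on something with over 40 N, if the wrist force passes 120 N, or if a joint passes its speed limit or range.

## Working session

There is one attempt and no reset: what is moved stays moved. The work goes in short steps, Python scripts to look and compute and a tool call to move; the robot and the scene stay as the last step left them, time stands still between calls to the robot, and variables do not carry over. Pictures are saved under pics/ and viewed, and the job is handed in when it is done.

Besides the shell and the picture viewer there is one more tool, called after "Call:" by a JSON object that holds its "fn" and its "kwargs". carry_out: Moves the arm, as the interface text tells. Its arguments: {"type":"object","properties":{"series":{"type":"string"},"grip_force":{"type":"number"}},"required":["series"]}

```bash
ls; mkdir -p pics
python3 - <<'E'
from bench import r, eyes, spotter
import cv2
o=r.get_obs();print(o, r.tip_reach)
for n in("side","top"):
    p=eyes.grab_frame(n);cv2.imwrite(f"pics/a_{n}.png",p["color"]);print(n,p["intrinsics"],p["R"],p["t"])
    for q in["tile_mid","plate","meter","port","long_stop","short_stop","petri","spatula","beaker"]:
        print(q,[(x["uv"],round(x["confidence"],2)) for x in spotter.mark_of(p,q)][:5])
E
```

```text
pics
{'clock': 0.0, 'joints': array([-1.31908818,  0.4778119 ,  0.02229991,  1.55646562, -0.01150051,
        1.1093195 , -0.08309825]), 'qvel': array([ 0.00104788,  0.00175824,  0.00025806, -0.00037025,  0.00175509,
       -0.00091079, -0.00015743]), 'tau': array([ 2.72472889e-04, -5.96447682e+01,  1.60764076e+00, -2.81199396e+01,
        1.25049221e-02,  9.05635301e-03,  2.01999927e-05]), 'tcp_pos': array([0.23744591, 0.63122357, 0.23831105]), 'orientation': array([-5.62012537e-01, -3.09069324e+00,  2.92853197e-03]), 'contact_force': array([-0.20458454, -0.23267851, -0.14135314]), 'moment': array([-0.02243261, -0.02307505, -0.00329611]), 'grip_width': 0.08544922874571771} 0.008
side [[478.85963456   0.         282.95408001]
 [  0.         478.85963456 210.61415769]
 [  0.           0.           1.        ]] [[ 0.84827809 -0.52949263 -0.00786396]
 [-0.40069417 -0.63208479 -0.66325938]
 [ 0.34622027  0.56577944 -0.74834828]] [-0.47345971  0.21079616  1.13969842]
tile_mid [([268.6, 313.0], 0.91), ([337.8, 268.0], 0.82), ([418.1, 314.8], 0.78)]
plate [([328.2, 274.1], 0.56), ([213.2, 1
[... 263 characters left out ...]
r [([309.0, 195.6], 0.64), ([310.1, 300.3], 0.44)]
top [[414.77138718   0.         278.73964854]
 [  0.         414.77138718 206.66245554]
 [  0.           0.           1.        ]] [[-0.00586609 -0.99998186  0.00136795]
 [-0.98047475  0.00548276 -0.19656856]
 [ 0.19655749 -0.00249433 -0.98048913]] [-0.06264531  0.53453204  1.20544947]
tile_mid [([399.2, 175.9], 0.84), ([339.5, 203.2], 0.59), ([347.2, 268.3], 0.49), ([352.1, 236.4], 0.49)]
plate [([340.6, 206.1], 0.81)]
meter [([186.3, 233.9], 0.75)]
port [([183.5, 212.7], 0.58)]
long_stop [([187.2, 209.5], 0.54)]
short_stop [([166.9, 216.4], 0.6)]
petri [([348.8, 236.9], 0.7)]
spatula [([313.7, 193.1], 0.72)]
beaker [([256.5, 178.6], 0.69)]
```

View pics/a_side.png

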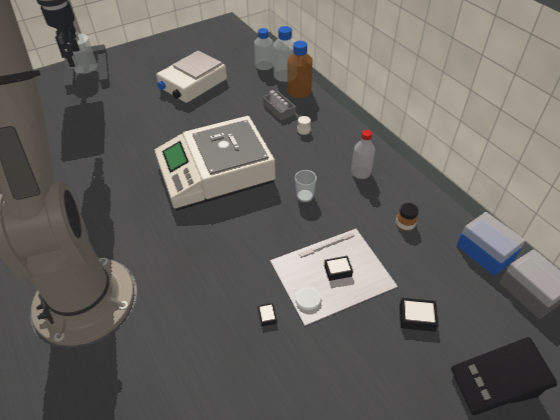

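View pics/a_top.png

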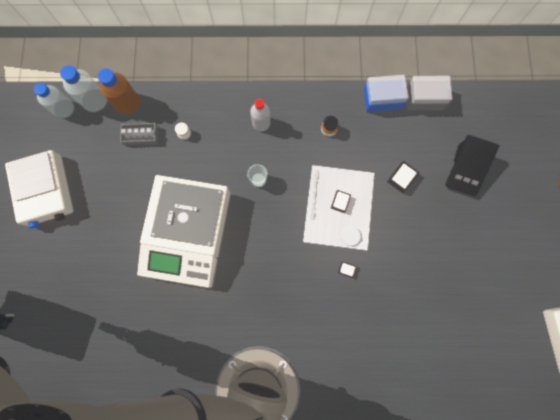

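```bash
cat > h.py <<'E'
import numpy as np, cv2
from bench import r, eyes, spotter
from scipy.spatial.transform import Rotation as Ro
from scipy.optimize import least_squares
def proj(p,X):
    c=np.asarray(X)@p["R"].T+p["t"]; c=c@p["intrinsics"].T
    return c[...,:2]/c[...,2:]
def ray(p,uv,z):
    d=p["R"].T@np.linalg.solve(p["intrinsics"],[uv[0],uv[1],1]); o=-p["R"].T@p["t"]
    return o+d*(z-o[2])/d[2]
E
python3 - <<'E'
from h import *
for n in("side","top"):
    p=eyes.grab_frame(n)
    for q,z in[("tile_mid",.0165),("plate",0),("meter",0),("port",.101),("long_stop",.101),("short_stop",.101),("petri",.004),("spatula",.004),("beaker",0)]:
        print(n,q,[ray(p,x["uv"],z).round(3)[:2] for x in spotter.mark_of(p,q)][:4])
    im=p["color"]
    for nm,(x0,y0,x1,y1) in dict(side=dict(t=(260,220,410,330),m=(140,100,290,210)),top=dict(t=(290,150,420,290),m=(120,160,270,300)))[n].items():
        cv2.imwrite(f"pics/b_{n}_{nm}.png",cv2.resize(im[y0:y1,x0:x1],None,fx=4,fy=4,interpolation=cv2.INTER_CUBIC)[:600,:800])
E
```

```text
side tile_mid [array([ 0.341, -0.276]), array([ 0.558, -0.263]), array([ 0.635, -0.462])]
side plate [array([ 0.543, -0.254]), array([0.462, 0.233])]
side meter [array([0.462, 0.227])]
side port [array([0.488, 0.208]), array([ 0.413, -0.336])]
side long_stop [array([0.512, 0.199])]
side short_stop [array([0.493, 0.245])]
side petri [array([ 0.453, -0.282])]
side spatula [array([ 0.575, -0.183])]
side beaker [array([ 0.64 , -0.003])]
top tile_mid [array([ 0.629, -0.449]), array([ 0.543, -0.254]), array([ 0.346, -0.262])]
top plate []
top meter [array([0.458, 0.227])]
top port [array([0.498, 0.217])]
top long_stop [array([0.522, 0.203]), array([0.452, 0.209])]
top short_stop [array([0.454, 0.198])]
top petri [array([ 0.444, -0.292]), array([ 0.587, -0.171])]
top spatula [array([ 0.58 , -0.183])]
top beaker [array([ 0.63 , -0.005]), array([0.502, 0.284])]
```

Run:
```python
import cv2,numpy as np
f=lambda n:cv2.imread(f"pics/b_{n}.png")
for k in "tm":
    a=[cv2.resize(f(s+"_"+k),(400,int(400*f(s+"_"+k).shape[0]/f(s+"_"+k).shape[1]))) for s in("side","top")]
    h=max(x.shape[0] for x in a); a=[cv2.copyMakeBorder(x,0,h-x.shape[0],0,0,0) for x in a]
    cv2.imwrite(f"pics/c_{k}.png",np.hstack(a))
```

```text
(no output)
```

View pics/c_t.png

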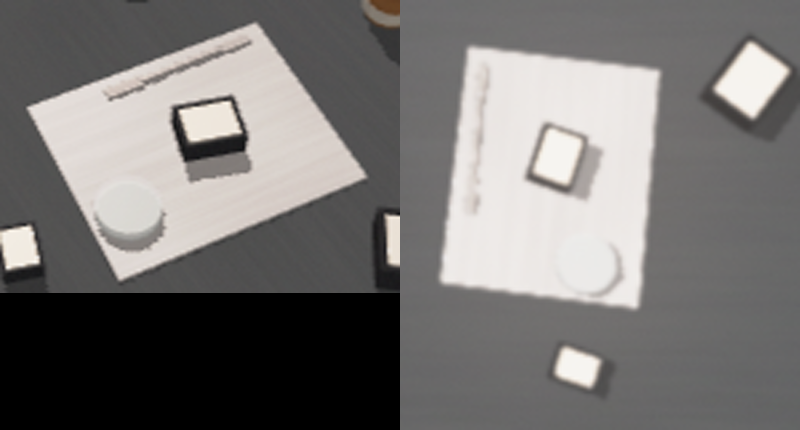

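View pics/c_m.png

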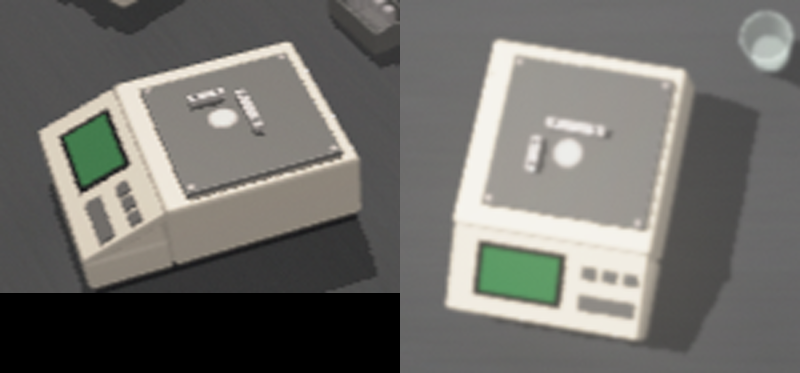

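```bash
cat > fit.py <<'E'
from h import *
from scipy.optimize import minimize
def boxpts(x,y,yaw,dx,dy,z0,z1,ox=0,oy=0):
    P=np.array([[sx*dx/2+ox,sy*dy/2+oy,z] for sx in(-1,1) for sy in(-1,1) for z in(z0,z1)])
    R=Ro.from_euler('z',yaw).as_matrix(); return P@R.T+[x,y,0]
def soft(p,P,S=4,shape=(420,560)):
    uv=proj(p,P); m=np.zeros(shape,np.uint8)
    h=cv2.convexHull(uv.astype(np.float32))
    cv2.fillConvexPoly(m,np.round(h*256).astype(np.int32),255,cv2.LINE_AA,8); return m/255.
def fit(ps,ms,x0,dims,yaws):
    best=None
    def cost(v): return sum(np.abs(soft(p,boxpts(*v,*dims))-m).sum()/m.sum() for p,m in zip(ps,ms))
    for y in yaws:
        s=minimize(cost,[*x0,y],method="Nelder-Mead",options=dict(initial_simplex=[[x0[0],x0[1],y],[x0[0]+.01,x0[1],y],[x0[0],x0[1]+.01,y],[x0[0],x0[1],y+.2]],xatol=1e-4,fatol=1e-4))
        if best is None or s.fun<best.fun: best=s
    return best
E
python3 - <<'E'
from fit import *
ps=[eyes.grab_frame(n) for n in("side","top")]
ms=[];st=[]
for p in ps:
    ex=proj(p,[.548,-.258,.0165]); c=[x for x in spotter.trace(p,"tile_mid")]
    c=min(c,key=lambda x:np.hypot(*(np.array(x["uv"])-ex))); print(c["uv"],c["pixels"].sum(),c["confidence"]); ms.append(c["pixels"].astype(float))
    # stage: gray dark
    im=p["color"].astype(int); g=im.mean(2); sat=im.max(2)-im.min(2)
    e=proj(p,[.49,.19,.101]).astype(int)
    m=((g>75)&(g<150)&(sat<25)).astype(np.uint8)
    roi=soft(p,boxpts(.49,.21,0,.30,.30,.101,.1011))>0.5
    n,l,s,cc=cv2.connectedComponentsWithStats(m*roi.astype(np.uint8))
    k=1+np.argmax(s[1:,4]); h=cv2.convexHull(np.argwhere(l==k)[:,::-1].astype(np.int32)); q=np.zeros(m.shape,np.uint8);cv2.fillConvexPoly(q,h,1); print("stage px",s[k],q.sum()); st.append(q.astype(float))
    pm=spotter.mark_of(p,"port"); 
for a,b in((ps,ms),(ps[:1],ms[:1]),(ps[1:],ms[1:])):
    f=fit(a,b,(.548,-.258),(.06,.048,.004,.029),(-.6,0,.5,1.,1.5)); print("tile",f.x.round(4),round(f.fun,3))
for a,b in((ps,st),(ps[:1],st[:1]),(ps[1:],st[1:])):
    f=fit(a,b,(.49,.2),(.17,.18,.101,.1012),(-.4,-.2,0,.2)); print("stage",f.x.round(4),round(f.fun,3))
for i,(p,q) in enumerate(zip(ps,st)):
    o=p["color"].copy(); 
    for msk in(q,ms[i]): cv2.drawContours(o,cv2.findContours(msk.astype(np.uint8),0,1)[0],-1,(0,0,255),1)
    cv2.imwrite(f"pics/d{i}.png",o)
    # window blob
    im=p["color"].astype(int).mean(2); w=((im>190)&(q>0)).astype(np.uint8); n,l,s,c=cv2.connectedComponentsWithStats(w)
    print([(s[k,4],c[k].round(1),ray(p,c[k],.101).round(4)) for k in range(1,n) if s[k,4]>15])
E
```

```text
[338.0, 268.7] 567 0.87
stage px [ 153  101  145   99 3004] 7862
[399.8, 176.6] 516 0.79
stage px [ 128  169  109  104 3742] 10932
tile [ 0.5553 -0.2563 -0.4162] 1.859
tile [ 0.5555 -0.2561 -0.3636] 0.128
tile [ 0.5504 -0.2276 -0.6402] 1.71
stage [ 0.4294  0.1505 -0.0057] 1.259
stage [0.4303 0.145  1.5705] 0.614
stage [ 0.427   0.2294 -0.0055] 0.642
[(np.int32(1257), array([206.3, 151.1]), array([0.4392, 0.2118, 0.101 ])), (np.int32(33), array([232.7, 139.7]), array([0.5244, 0.2157, 0.101 ])), (np.int32(54), array([223.1, 143.7]), array([0.4933, 0.2147, 0.101 ]))]
[(np.int32(2531), array([174.8, 232.9]), array([0.4492, 0.2341, 0.101 ])), (np.int32(64), array([183.7, 206.8]), array([0.5259, 0.2114, 0.101 ])), (np.int32(43), array([169.2, 216.8]), array([0.4962, 0.2523, 0.101 ])), (np.int32(89), array([182.5, 216.9]), array([0.4957, 0.2138, 0.101 ]))]
```

Run:
```python
from fit import *
ps=[eyes.grab_frame(n) for n in("side","top")]
ms=[];st=[]
for i,p in enumerate(ps):
    im=p["color"].astype(int); g=im.mean(2); sat=im.max(2)-im.min(2)
    e=proj(p,[.552,-.256,.0165]).astype(int)
    roi=np.zeros(g.shape,bool); roi[e[1]-18:e[1]+18,e[0]-20:e[0]+20]=1
    m=((g<85)&roi).astype(np.uint8); n,l,s,cc=cv2.connectedComponentsWithStats(m); k=1+np.argmax(s[1:,4])
    h=cv2.convexHull(np.argwhere(l==k)[:,::-1].astype(np.int32)); q=np.zeros(m.shape,np.uint8);cv2.fillConvexPoly(q,h,1); ms.append(q.astype(float))
    e=proj(p,[.47,.21,.101]).astype(int); print("stage grey",g[e[1],e[0]],im[e[1],e[0]])
    g0=np.median(g[e[1]-3:e[1]+4,e[0]-3:e[0]+4])
    roi=soft(p,boxpts(.49,.2,-.15,.26,.26,.101,.1011))>0.5
    m=((abs(g-g0)<14)&(sat<20)&roi).astype(np.uint8); m=cv2.morphologyEx(m,cv2.MORPH_OPEN,np.ones((3,3)))
    n,l,s,cc=cv2.connectedComponentsWithStats(m); k=l[e[1],e[0]]
    h=cv2.convexHull(np.argwhere(l==k)[:,::-1].astype(np.int32)); q=np.zeros(m.shape,np.uint8);cv2.fillConvexPoly(q,h,1); print(s[k],q.sum()); st.append(q.astype(float))
for a,b in((ps,ms),(ps[:1],ms[:1]),(ps[1:],ms[1:])):
    f=fit(a,b,(.552,-.256),(.06,.048,.004,.029),(-.6,0,.5,1.,1.5)); print("tile",f.x.round(4),round(f.fun,3))
for a,b in((ps,st),(ps[:1],st[:1]),(ps[1:],st[1:])):
    f=fit(a,b,(.49,.2),(.17,.18,.101,.1012),(-.4,-.2,0,.2)); print("stage",f.x.round(4),round(f.fun,3))
oo=[]
for i,(p,q) in enumerate(zip(ps,st)):
    o=p["color"].copy(); 
    for msk in(q,ms[i]): cv2.drawContours(o,cv2.findContours(msk.astype(np.uint8),0,1)[0],-1,(0,0,255),1)
    e=proj(p,[.5,.2,.1]).astype(int); f2=proj(p,[.552,-.256,.01]).astype(int)
    for c in(e,f2): oo.append(cv2.resize(o[c[1]-55:c[1]+55,c[0]-70:c[0]+70],(400,300)))
cv2.imwrite("pics/e.png",np.vstack([np.hstack(oo[:2]),np.hstack(oo[2:])]))
```

```text
stage grey 131.66666666666666 [127 132 136]
[ 194  121   71   50 2094] 2461Traceback (most recent call last):
  File "<stdin>", line 8, in <module>
    return _wrapfunc(a, 'argmax', axis=axis, out=out, **kwds)
    return bound(*args, **kwds)
ValueError: attempt to get argmax of an empty sequence
```

```bash
cat > meas.py <<'E'
from fit import *
ps=[eyes.grab_frame(n) for n in("side","top")]
ms=[];st=[]
for i,p in enumerate(ps):
    im=p["color"].astype(int); g=im.mean(2); sat=im.max(2)-im.min(2)
    e=proj(p,[.552,-.256,.0165]).astype(int)
    if i==1: print(g[e[1]-10:e[1]+11:1,e[0]-14:e[0]+14].astype(int))
    roi=np.zeros(g.shape,bool); roi[e[1]-18:e[1]+18,e[0]-20:e[0]+20]=1
    m=((g<(85,112)[i])&roi).astype(np.uint8); n,l,s,cc=cv2.connectedComponentsWithStats(m); k=1+np.argmax(s[1:,4])
    h=cv2.convexHull(np.argwhere(l==k)[:,::-1].astype(np.int32)); q=np.zeros(m.shape,np.uint8);cv2.fillConvexPoly(q,h,1); ms.append(q.astype(float))
    e=proj(p,[.47,.21,.101]).astype(int); 
    g0=np.median(g[e[1]-3:e[1]+4,e[0]-3:e[0]+4])
    roi=soft(p,boxpts(.49,.2,-.15,.26,.26,.101,.1011))>0.5
    m=((abs(g-g0)<14)&(sat<20)&roi).astype(np.uint8); m=cv2.morphologyEx(m,cv2.MORPH_OPEN,np.ones((3,3)))
    n,l,s,cc=cv2.connectedComponentsWithStats(m); k=l[e[1],e[0]]
    h=cv2.convexHull(np.argwhere(l==k)[:,::-1].astype(np.int32)); q=np.zeros(m.shape,np.uint8);cv2.fillConvexPoly(q,h,1); print(g0,s[k],q.sum()); st.append(q.astype(float))
for a,b in((ps,ms),(ps[:1],ms[:1]),(ps[1:],ms[1:])):
    f=fit(a,b,(.552,-.256),(.06,.048,.004,.029),(-.6,0,.5,1.,1.5)); print("tile",f.x.round(4),round(f.fun,3))
for a,b in((ps,st),(ps[:1],st[:1]),(ps[1:],st[1:])):
    f=fit(a,b,(.49,.2),(.17,.18,.101,.1012),(-.4,-.2,0,.2)); print("stage",f.x.round(4),round(f.fun,3))
oo=[]
for i,(p,q) in enumerate(zip(ps,st)):
    o=p["color"].copy(); 
    for msk in(q,ms[i]): cv2.drawContours(o,cv2.findContours(msk.astype(np.uint8),0,1)[0],-1,(0,0,255),1)
    e=proj(p,[.5,.2,.1]).astype(int); f2=proj(p,[.552,-.256,.01]).astype(int)
    for c in(e,f2): oo.append(cv2.resize(o[c[1]-55:c[1]+55,c[0]-70:c[0]+70],(400,300)))
cv2.imwrite("pics/e.png",np.vstack([np.hstack(oo[:2]),np.hstack(oo[2:])]))
E
python3 meas.py
```

```text
131.66666666666666 [ 195  121   70   50 2085] 2451
[[231 231 231 231 231 232 232 233 232 221 168 136 197 235 242 240 233 221
  205 181 159 159 166 175 199 219 228 232]
 [231 231 231 231 231 232 232 233 229 208 150 148 220 240 243 243 242 240
  238 232 221 203 176 153 147 168 210 228]
 [232 232 231 231 231 232 233 233 226 185 133 167 230 242 243 243 243 243
  243 242 240 237 230 207 150 144 206 229]
 [232 232 231 231 232 232 233 232 222 169 137 200 236 243 243 243 243 243
  243 243 243 242 240 224 162 144 202 224]
 [232 231 231 231 232 232 233 230 210 151 148 220 240 243 243 243 243 243
  243 243 243 243 241 221 159 143 177 193]
 [232 232 231 232 232 232 233 226 187 134 167 230 242 243 243 243 243 243
  243 243 243 243 238 203 141 144 163 170]
 [232 231 231 231 232 232 232 223 170 138 201 237 243 243 243 243 243 243
  243 243 243 242 231 176 130 147 162 166]
 [232 231 231 231 232 232 230 210 151 151 222 241 243 243 243 243 243 243
  243 243 243 241 222 160 133 152 164 165]
 [232 231 231 231 232 232 226 186 135 168 231 242 243 243 243 243 243 243
  243 243 243 238 203 138 135 156 163 1
[... 985 characters left out ...]
 148 132 112  96  96 105 119
  139 137 121 134 156 163 165 166 178 212]
 [231 231 231 232 233 233 233 232 230 227 221 215 207 178 147 122 104  94
   95  99 118 145 161 163 164 165 182 219]
 [231 231 232 232 233 233 233 232 231 231 230 230 229 223 214 192 164 142
  124 121 142 159 164 164 164 166 184 220]
 [232 231 232 233 233 233 233 232 231 231 231 232 233 232 230 225 218 209
  191 178 179 180 173 165 165 169 192 221]]
154.33333333333334 [ 153  182   69   63 3001] 3472
tile [ 0.5561 -0.2596 -0.5995] 14.547
tile [ 0.5562 -0.2586 -0.4506] 0.154
tile [ 0.552  -0.2617 -0.7108] 14.31
stage [ 0.5056  0.2015 -0.1627] 0.168
stage [ 0.5059  0.2043 -0.1777] 0.085
stage [ 0.5087  0.2003 -0.1734] 0.074
```

View pics/e.png

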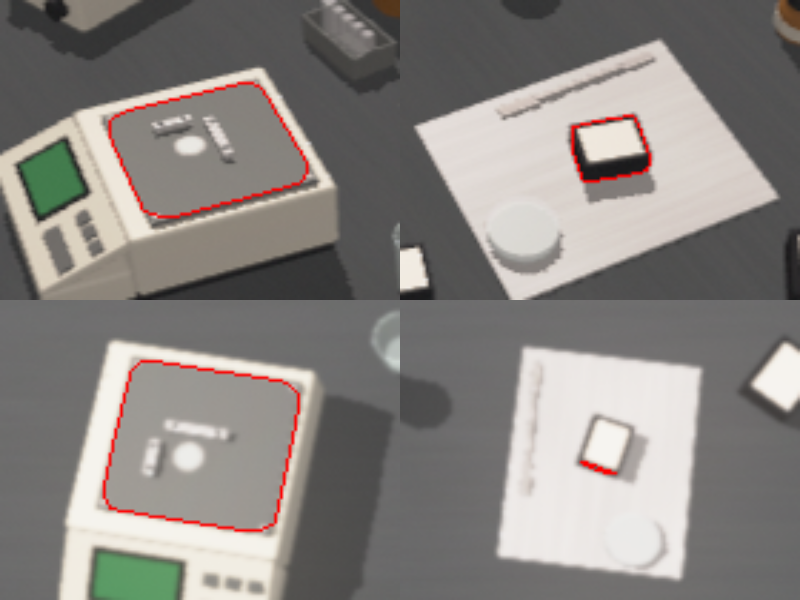

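Run:
```python
from fit import *
for i,n in enumerate(("side","top")):
    p=eyes.grab_frame(n); g=p["color"].astype(int).mean(2)
    e=proj(p,[.556,-.257,.029]).astype(int)
    roi=np.zeros(g.shape,bool); roi[e[1]-18:e[1]+18,e[0]-20:e[0]+20]=1
    m=((g>205)&roi).astype(np.uint8); k,l,s,c=cv2.connectedComponentsWithStats(m,connectivity=4); k=l[e[1],e[0]]
    print(n,s[k],ray(p,c[k],.029).round(4))
    W=np.array([ray(p,q,.029)[:2] for q in np.argwhere(l==k)[:,::-1]])
    rc=cv2.minAreaRect((W*1000).astype(np.float32)); print(rc)
    ev,V=np.linalg.eigh(np.cov(W.T)); v=V[:,1]; print("long axis",np.arctan2(v[1],v[0]),np.sqrt(ev*12))
    # window
    e=proj(p,[.4945,.2143,.101]).astype(int); roi[:]=0; roi[e[1]-8:e[1]+8,e[0]-9:e[0]+9]=1
    b=np.median(g[e[1]+8:e[1]+14,e[0]-3:e[0]+4]); w=np.clip((g-b)/(g[e[1],e[0]]-b),0,1)
    m=((w>.5)&roi).astype(np.uint8); k,l,s,c=cv2.connectedComponentsWithStats(m,connectivity=4);k=l[e[1],e[0]];print("window",s[k],ray(p,c[k],.101).round(4))
    Y=-.175;R=Ro.from_euler('z',Y).as_matrix();o=p["color"].copy()
    P=np.array([.495,.2138,.101])
    def L(a,b_,col): 
        q=proj(p,[P+R@np.array(a),P+R@np.array(b_)]); cv2.line(big,*[tuple(np.round((x-o0)*5*16+32).astype(int).tolist()) for x in q],col,1,cv2.LINE_AA,4)
    o0=proj(p,P).astype(int)-[80,60] ; big=cv2.resize(o[o0[1]:o0[1]+120,o0[0]:o0[0]+160],None,fx=5,fy=5,interpolation=cv2.INTER_CUBIC)
    L((.024,-.05,0),(.024,.05,0),(0,0,255)); L((-.03,.03,0),(.03,.03,0),(255,0,0))
    cv2.imwrite(f"pics/f{i}.png",big)
```

```text
side [328 258  22  15 230] [ 0.555  -0.2583  0.029 ]
((555.160400390625, -258.1184387207031), (35.16508865356445, 46.0406494140625), 69.95771789550781)
long axis 2.81547857306831 [0.03546069 0.04670027]
window [218 141  11   7  60] [0.4925 0.2143 0.101 ]
top [334 192  15  18 178] [ 0.5581 -0.2588  0.029 ]
((558.1039428710938, -258.8622741699219), (35.18714904785156, 48.56609344482422), 70.24784851074219)
long axis 2.8089254853491896 [0.03583175 0.04883417]
window [178 212  10  11  86] [0.4955 0.2138 0.101 ]
```

View pics/f0.png

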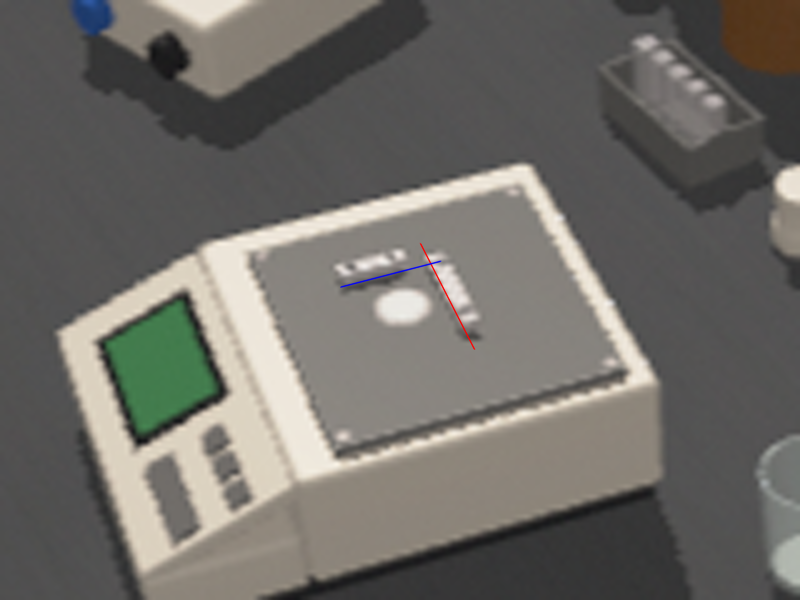

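View pics/f1.png

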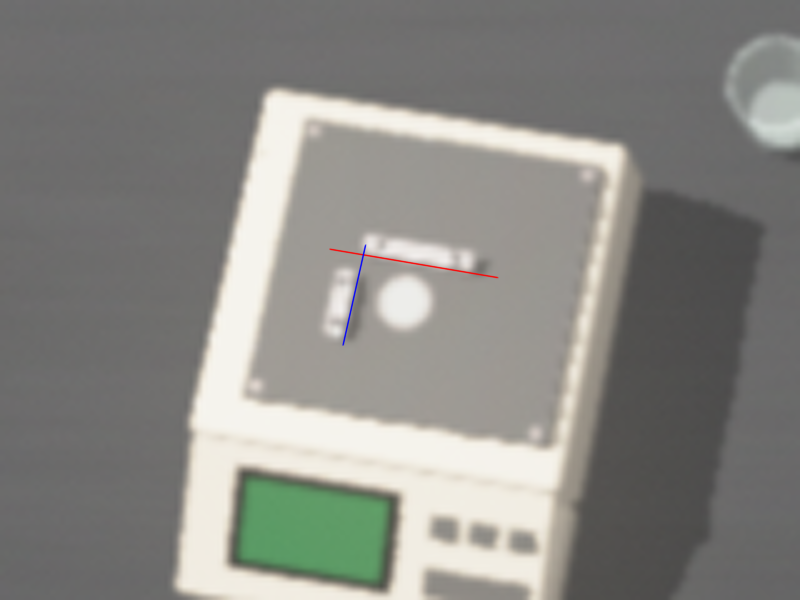

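```bash
cat > go.py <<'E'
import sys
from h import *
np.set_printoptions(suppress=True,precision=4)
o=r.get_obs(); R=Ro.from_rotvec(o["orientation"]).as_matrix()
def meter(x,y): 
    O=np.array([.494,.214]); return O+Ro.from_euler('z',-.175).as_matrix()[:2,:2]@np.array([x,y]) # port frame, mm->m
def st():
    a=np.arctan2(R[1,0],R[0,0]); print("t",round(o["clock"],2),"tcp",o["tcp_pos"],"xang",round(a,3),"tilt",round(np.degrees(np.arccos(-R[2,2])),2),"F",o["contact_force"].round(1),"w",round(o["grip_width"]*1000,1),"tip",r.tip_reach,"j",o["joints"].round(2))
    c,s=np.cos(.175),np.sin(.175); d=o["tcp_pos"][:2]-[.494,.214]; print("in port frame mm",np.round([(c*d[0]-s*d[1])*1000,(s*d[0]+c*d[1])*1000,(o["tcp_pos"][2]-.101)*1000],1))
def to(x,y,z,xang=None):
    d=R.T@(np.array([x,y,z])-o["tcp_pos"]); print("tool cm",(d*100).round(2))
    if xang is not None:
        a=np.arctan2(R[1,0],R[0,0]); print("yaw row total",round(-((xang-a+np.pi)%(2*np.pi)-np.pi),3))
st()
if len(sys.argv)>1:
    v=[float(q) for q in sys.argv[2:]]
    if sys.argv[1]=="w": to(*v)
    else: m=meter(v[0]/1000,v[1]/1000); to(*m,.101+v[2]/1000,*v[3:])
E
python3 go.py w .556 -.2585 .12 2.812
```

```text
t 2.6 tcp [0.2376 0.6318 0.2393] xang 2.782 tilt 0.0 F [ 0.4 -0.3  0.5] w 85.6 tip 0.008 j [-1.32  0.48  0.02  1.56 -0.01  1.11 -0.08]
in port frame mm [-325.2  366.8  138.3]
tool cm [-61.14 -72.12  11.93]
yaw row total -0.03
```

Call:
{"fn": "carry_out", "kwargs": {"series": "-3.4 -2.2 0 0 0.75;-3.4 -2.2 0 0 0.75;-3.4 -2.2 0 0 0.75;-3.4 -2.2 0 0 0.75;-3.4 -2.2 0 0 0.75;-3.4 -2.2 0 0 0.75;-3.4 -2.2 0 0 0.75;-3.4 -2.2 0 0 0.75", "grip_force": 30}}

```text
clock: 3.6
tcp_pos: [0.431, 0.3702, 0.2395]
orientation: [0.562, 3.091, 0.001]
contact_force: [0.9, 0.6, 0.3]
grip_width: 0.064
```

Call:
{"fn": "carry_out", "kwargs": {"series": "-2.5 -3.3 0 0 0.75;-2.5 -3.3 0 0 0.75;-2.5 -3.3 0 0 0.75;-2.5 -3.3 0 0 0.75;-2.5 -3.3 0 0 0.75;-2.5 -3.3 0 0 0.75;-2.5 -3.3 0 0 0.75;-2.5 -3.3 0 0 0.75"}}

```text
clock: 4.6
tcp_pos: [0.5249, 0.0525, 0.2396]
orientation: [0.562, 3.09, 0.001]
contact_force: [0.0, 0.9, -0.2]
grip_width: 0.0643
```

Call:
{"fn": "carry_out", "kwargs": {"series": "-1.7 -3.5 0 0 0.75;-1.7 -3.5 0 0 0.75;-1.7 -3.5 0 0 0.75;-1.7 -3.5 1 0 0.75;-1.7 -3.5 2 0 0.75;-1.7 -3.5 3 0 0.75;-1.7 -3.5 3 0 0.75;-1.7 -3.5 2 -0.03 0.75"}}

```text
clock: 5.6
tcp_pos: [0.553, -0.257, 0.1279]
orientation: [-0.514, -3.098, -0.0]
contact_force: [0.3, 0.0, -0.1]
grip_width: 0.0641
```

```bash
python3 go.py w .5565 -.2585 .06 2.812
python3 - <<'E'
from h import *
im=[]
for n,P in(("side",[.556,-.258,.03]),("top",[.556,-.258,.03])):
    p=eyes.grab_frame(n);e=proj(p,P).astype(int); im.append(cv2.resize(p["color"][e[1]-60:e[1]+60,e[0]-50:e[0]+50],(400,480)))
cv2.imwrite("pics/g.png",np.hstack(im))
E
```

```text
t 5.6 tcp [ 0.553  -0.257   0.1279] xang 2.813 tilt 0.07 F [ 0.3  0.  -0.1] w 64.1 tip 0.008 j [ 0.06  0.52  0.36  1.83 -0.24  0.84  1.78]
in port frame mm [ 140.1 -453.5   26.9]
tool cm [-0.39 -0.03  6.79]
yaw row total 0.001
```

View pics/g.png

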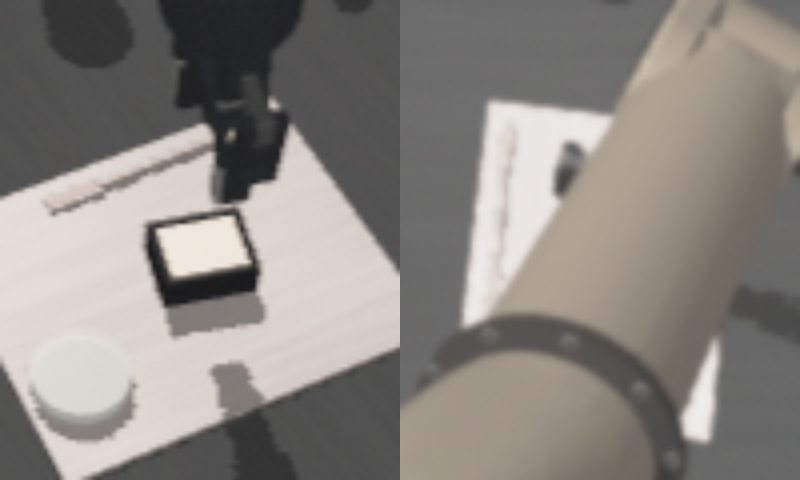

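Call:
{"fn": "carry_out", "kwargs": {"series": "-0.2 0 2 0 0.75;-0.2 0 2 0 0.75;0 0 3 0 0.75;0 0 2 0 0.75;0 0 1 0 0.75;0 0 1 0 0.75;0 0 0 0 0.75"}}

```text
clock: 6.58
tcp_pos: [0.5569, -0.2574, 0.019]
orientation: [-0.516, -3.099, -0.0]
contact_force: [0.3, 0.1, 0.5]
grip_width: 0.0642
```

Call:
{"fn": "carry_out", "kwargs": {"series": "0 0 0.4 0 0.75;0 0 0.3 0 0.75;0 0 0.2 0 0.75;0 0 0 0 0.75"}}

```text
clock: 7.08
tcp_pos: [0.5569, -0.2574, 0.0102]
orientation: [-0.516, -3.099, -0.0]
contact_force: [-0.0, -0.0, -0.6]
grip_width: 0.0636
```

Run:
```python
from h import *
im=[]
p=eyes.grab_frame("side");e=proj(p,[.556,-.258,.03]).astype(int); im=cv2.resize(p["color"][e[1]-45:e[1]+45,e[0]-60:e[0]+60],(800,600),interpolation=cv2.INTER_CUBIC)
cv2.imwrite("pics/h.png",im)
```

```text
(no output)
```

View pics/h.png

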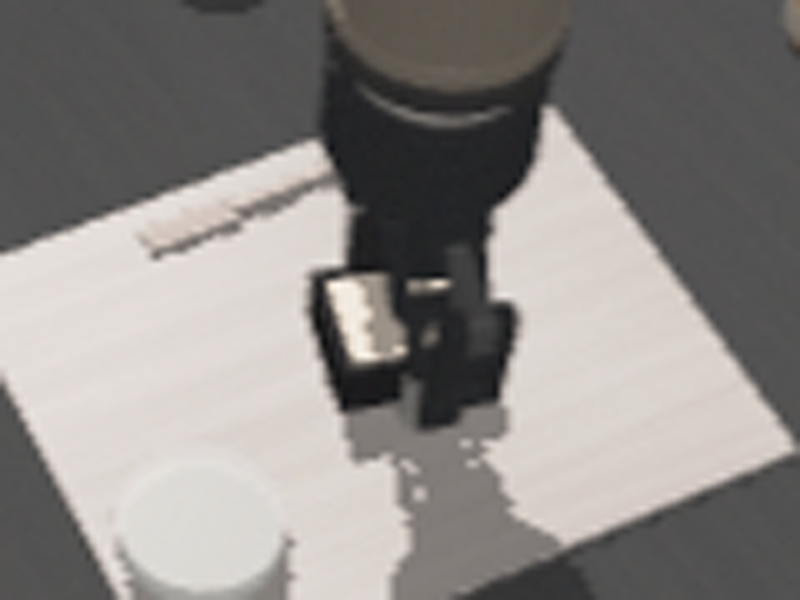

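Call:
{"fn": "carry_out", "kwargs": {"series": "0 0 0 0 0.3;0 0 0 0 0.3;0 0 0 0 0.3;0 0 0 0 0.3;0 0 -1 0 0.3;0 0 -2 0 0.3", "grip_force": 40}}

```text
clock: 7.88
tcp_pos: [0.5561, -0.257, 0.0403]
orientation: [-0.515, -3.097, -0.001]
contact_force: [0.3, -0.5, -1.0]
grip_width: 0.0475
```

```bash
python3 go.py m 20 -133 80 -1.745
python3 - <<'E'
from h import *
im=[]
p=eyes.grab_frame("side");e=proj(p,[.556,-.258,.05]).astype(int); im=cv2.resize(p["color"][e[1]-45:e[1]+45,e[0]-60:e[0]+60],(800,600),interpolation=cv2.INTER_CUBIC)
cv2.imwrite("pics/i.png",im)
E
```

```text
t 7.88 tcp [ 0.5561 -0.257   0.0403] xang 2.812 tilt 0.14 F [ 0.3 -0.5 -1. ] w 47.5 tip 0.008 j [ 0.1   0.64  0.31  1.86 -0.29  0.68  1.82]
in port frame mm [ 143.1 -453.   -60.7]
tool cm [ 17.13  29.72 -14.03]
yaw row total -1.726
```

View pics/i.png

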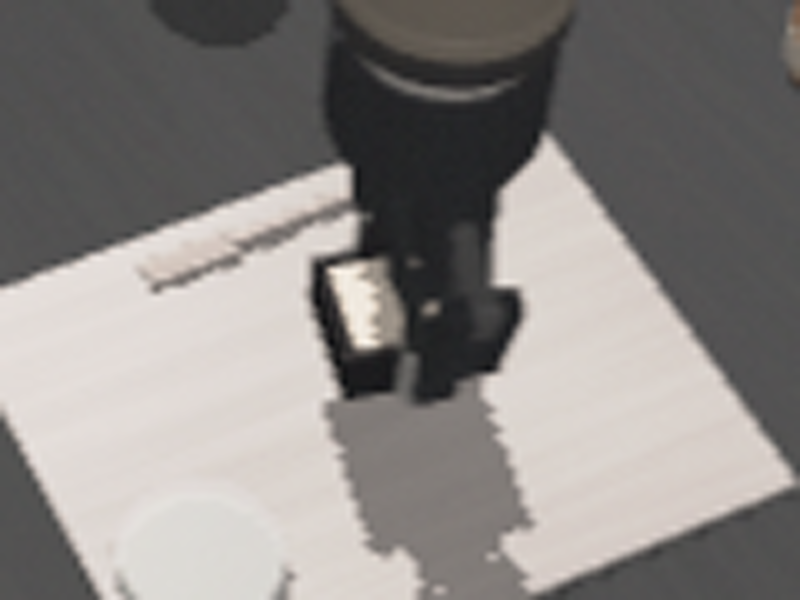

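Call:
{"fn": "carry_out", "kwargs": {"series": "1 1.7 -3 0 0.3;2 3.4 -3 0 0.3;2.4 4.2 -3 0 0.3;2.4 4.2 -2 0 0.3;2.4 4.2 -1.5 0 0.3;2.4 4.2 -1.5 0 0.3;2.4 4.2 0 0 0.3;2.1 3.6 0 0 0.3"}}

```text
clock: 8.93
tcp_pos: [0.4911, 0.0809, 0.1814]
orientation: [0.514, 3.098, 0.002]
contact_force: [1.4, -0.7, -1.4]
grip_width: 0.0479
```

Call:
{"fn": "carry_out", "kwargs": {"series": "0 0 0 -0.17 0.3;0 0 0 -0.17 0.3;0 0 0 -0.17 0.3;0 0 0 -0.17 0.3;0 0 0 -0.17 0.3;0 0 0 -0.17 0.3;0 0 0 -0.17 0.3;0 0 0 -0.17 0.3"}}

```text
clock: 9.93
tcp_pos: [0.4915, 0.0786, 0.181]
orientation: [-1.554, 2.729, -0.001]
contact_force: [0.2, -0.1, -1.7]
grip_width: 0.0472
```

Call:
{"fn": "carry_out", "kwargs": {"series": "0 0 0 -0.17 0.3;0 0 0 -0.17 0.3;0 0 0 0 0.3"}}

```text
clock: 10.3
tcp_pos: [0.4915, 0.0786, 0.1809]
orientation: [-1.985, 2.434, -0.001]
contact_force: [0.4, -0.8, -1.4]
grip_width: 0.0476
```

```bash
python3 go.py m 20 -133 30 -1.745
python3 - <<'E'
from h import *
im=[]
for n in("side","top"):
    p=eyes.grab_frame(n);e=proj(p,[.45,.08,.15]).astype(int); im.append(cv2.resize(p["color"][max(e[1]-70,0):e[1]+70,max(e[0]-50,0):e[0]+50],(400,560),interpolation=cv2.INTER_CUBIC))
cv2.imwrite("pics/j.png",np.hstack(im))
E
```

```text
t 10.3 tcp [0.4915 0.0786 0.1809] xang -1.773 tilt 0.05 F [ 0.4 -0.8 -1.4] w 47.6 tip 0.008 j [-0.31  0.26  0.03  2.03 -0.01  0.85  2.67]
in port frame mm [  21.1 -133.8   79.9]
tool cm [-0.07  0.11  4.99]
yaw row total -0.028
```

View pics/j.png

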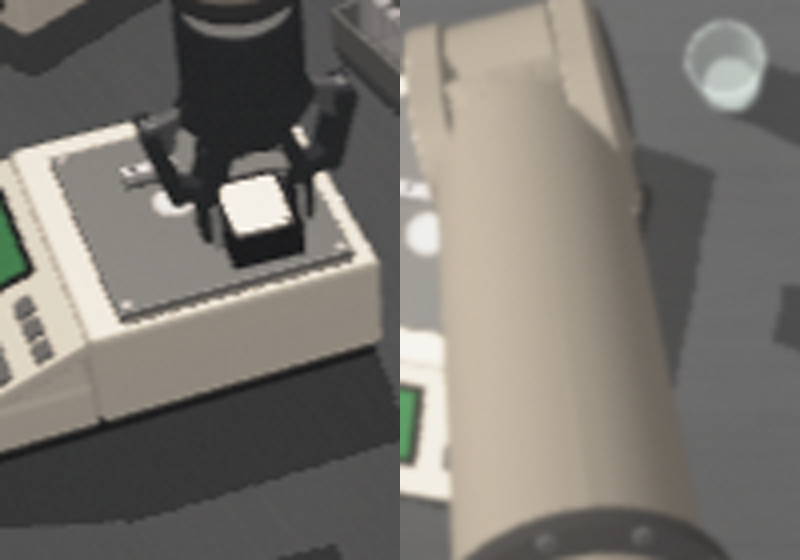

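Call:
{"fn": "carry_out", "kwargs": {"series": "0 0.1 2 -0.02 0.3;0 0 2 0 0.3;0 0 2 0 0.3;0 0 1 0 0.3;0 0 0.4 0 0.3;0 0 0.3 0 0.3", "grip_force": 25}}

```text
clock: 11.15
tcp_pos: [0.4909, 0.0792, 0.1036]
orientation: [-2.011, 2.413, -0.001]
contact_force: [0.1, -0.4, -1.6]
grip_width: 0.0477
```

Call:
{"fn": "carry_out", "kwargs": {"series": "0 0 0.3 0 0.3;0 0 0.3 0 0.3"}}

```text
clock: 11.4
tcp_pos: [0.4913, 0.0784, 0.099]
orientation: [-2.01, 2.413, -0.002]
contact_force: [-5.3, -6.1, 20.4]
grip_width: 0.0475
```

Call:
{"fn": "carry_out", "kwargs": {"series": "0 0 0.3 0 0.3;0 0 0.3 0 0.3"}}

```text
clock: 11.65
tcp_pos: [0.4911, 0.077, 0.0933]
orientation: [2.009, -2.415, 0.003]
contact_force: [-6.7, -8.7, 18.0]
grip_width: 0.0474
```

Call:
{"fn": "carry_out", "kwargs": {"series": "0 0 0.3 0 0.3;0 0 0.3 0 0.3"}}

```text
clock: 11.9
tcp_pos: [0.491, 0.0765, 0.0872]
orientation: [2.008, -2.415, 0.003]
contact_force: [-6.2, -9.7, 21.3]
grip_width: 0.0469
```

```bash
cat > look.py <<'E'
import sys
from h import *
X=[float(v) for v in sys.argv[2:5]]; s=float(sys.argv[5]) if len(sys.argv)>5 else 45
p=eyes.grab_frame("side");e=proj(p,X).astype(int); a=int(max(e[1]-s,0));b=int(max(e[0]-s*4/3,0))
cv2.imwrite(f"pics/{sys.argv[1]}.png",cv2.resize(p["color"][a:a+int(2*s),b:b+int(s*8/3)],(800,600),interpolation=cv2.INTER_CUBIC))
E
python3 look.py k .49 .08 .1; python3 go.py
```

```text
t 11.95 tcp [0.491  0.0764 0.087 ] xang -1.754 tilt 0.13 F [-5.2 -8.4 19.8] w 47.3 tip 0.008 j [-0.3   0.4   0.02  2.1  -0.01  0.64  2.69]
in port frame mm [  21. -136.  -14.]
```

View pics/k.png

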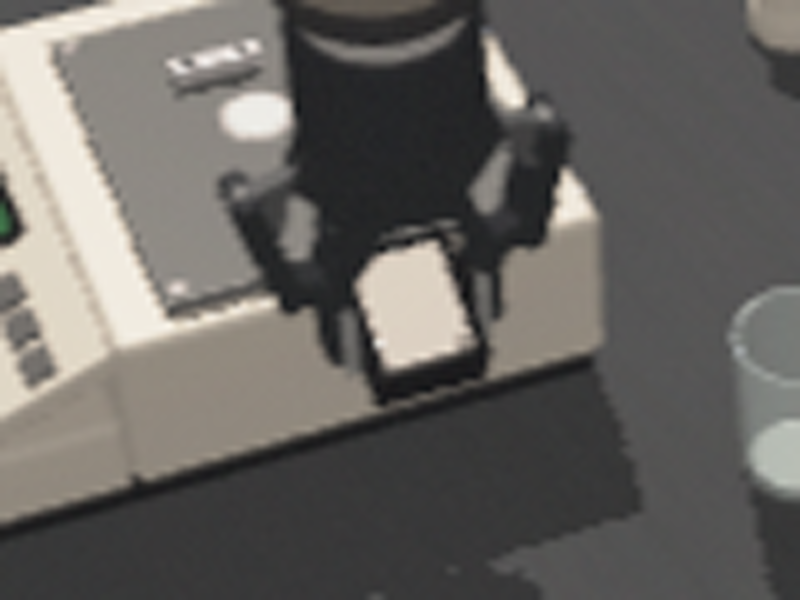

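Call:
{"fn": "carry_out", "kwargs": {"series": "0 0 0.4 0 0.3;0 0 0.4 0 0.3;0 0 0.4 0 0.3;0 0 0.4 0 0.3;0 0 0 0 0.3"}}

```text
clock: 12.58
tcp_pos: [0.4919, 0.0774, 0.0712]
orientation: [-2.008, 2.414, -0.004]
contact_force: [-2.5, -7.0, 15.4]
grip_width: 0.0476
```

Call:
{"fn": "carry_out", "kwargs": {"series": "-0.3 0 0 0 0.3;-0.3 0 0 0 0.3;0 0 0 0 0.3"}}

```text
clock: 12.95
tcp_pos: [0.4918, 0.0778, 0.0708]
orientation: [2.001, -2.416, 0.008]
contact_force: [-5.1, -20.7, 19.5]
grip_width: 0.0474
```

```bash
python3 look.py l .49 .08 .1; python3 go.py
```

```text
t 13.0 tcp [0.4918 0.0778 0.0708] xang -1.758 tilt 0.38 F [ -4.3 -21.8  18.6] w 47.2 tip 0.008 j [-0.31  0.43  0.03  2.11 -0.01  0.6   2.68]
in port frame mm [  21.5 -134.5  -30.2]
```

View pics/l.png

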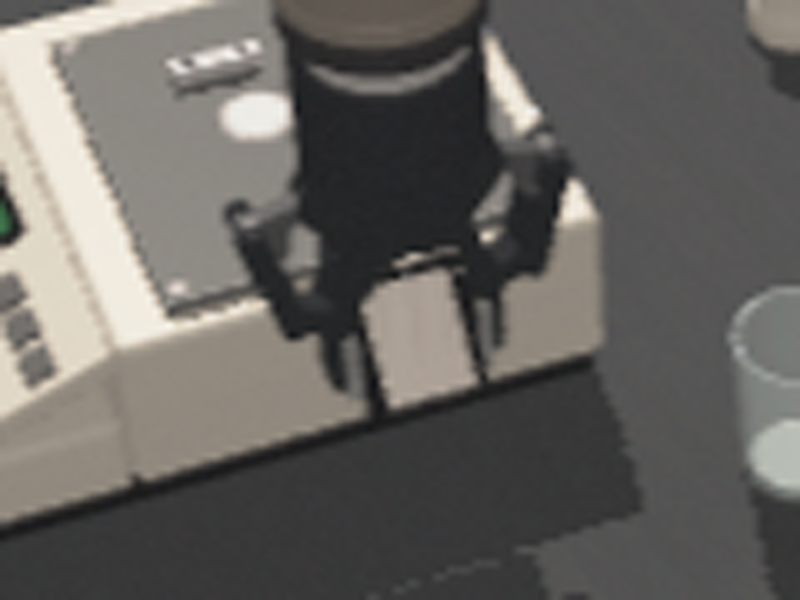

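Call:
{"fn": "carry_out", "kwargs": {"series": "-0.3 0 -0.1 0 0.3;-0.2 0 -0.1 0 0.3;0 0 0 0 0.3"}}

```text
clock: 13.38
tcp_pos: [0.4915, 0.0782, 0.0715]
orientation: [1.993, -2.415, 0.01]
contact_force: [-3.9, -32.3, 10.1]
grip_width: 0.0476
```

```bash
python3 look.py m .49 .08 .09 35; python3 go.py
```

```text
t 13.43 tcp [0.4915 0.0782 0.0715] xang -1.762 tilt 0.69 F [ -2.3 -31.5  10.1] w 47.1 tip 0.008 j [-0.32  0.43  0.03  2.11 -0.01  0.61  2.67]
in port frame mm [  21.2 -134.2  -29.5]
```

View pics/m.png

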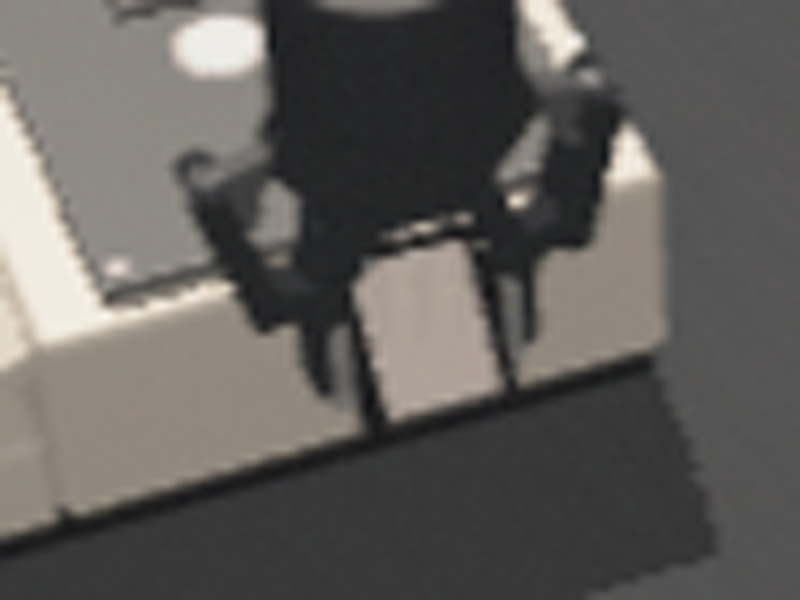

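```bash
cat > ov.py <<'E'
import sys
from h import *
# fit tile tilt: overlay boxes. args: name, yport offset of tile centre, z centre, angle(deg) list
name=sys.argv[1]; cx,cy,cz=[float(v)/1000 for v in sys.argv[2:5]]; angs=[float(v) for v in sys.argv[5:]]
M=Ro.from_euler('z',-.175).as_matrix(); P=np.array([.494,.214,.101])
p=eyes.grab_frame("side"); S=8
c0=(proj(p,P+M@np.array([cx,cy,cz]))-[50,37]).astype(int)
big=cv2.resize(p["color"][c0[1]:c0[1]+75,c0[0]:c0[0]+100],None,fx=S,fy=S,interpolation=cv2.INTER_CUBIC)
def L(a,b,col):
    q=proj(p,[P+M@np.array(a),P+M@np.array(b)]); cv2.line(big,*[tuple(np.round((x-c0+.5)*S).astype(int).tolist()) for x in q],col,1,cv2.LINE_AA)
for k,a in enumerate(angs):
    # rotation about port x: 0 = white up; 90 = white facing -y
    A=Ro.from_euler('x',np.radians(a)).as_matrix(); col=[(0,0,255),(0,255,0),(255,0,0)][k]
    V={}
    for i in(-1,1):
        for j in(-1,1):
            for l in(-1,1): V[i,j,l]=np.array([cx,cy,cz])+A@np.array([i*.024,j*.03,l*.0125])
    ks=list(V)
    for i in range(8):
        for j in range(i):
            if sum(u!=v for u,v in zip(ks[i],ks[j]))==1: L(V[ks[i]],V[ks[j]],col)
yw=-.1113
L((-.19,yw,-.101),(.114,yw,-.101),(0,255,255)); L((.114,yw,-.101),(.114,yw,-.006),(0,255,255)); L((-.05,yw,-.006),(.114,yw,-.006),(255,255,0))
L((-.07,-.0993,0),(.099,-.0993,0),(255,0,255))
cv2.imwrite(f"pics/{name}.png",big)
E
python3 ov.py n 21 -134 -24 80 90
```

```text
(no output)
```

View pics/n.png

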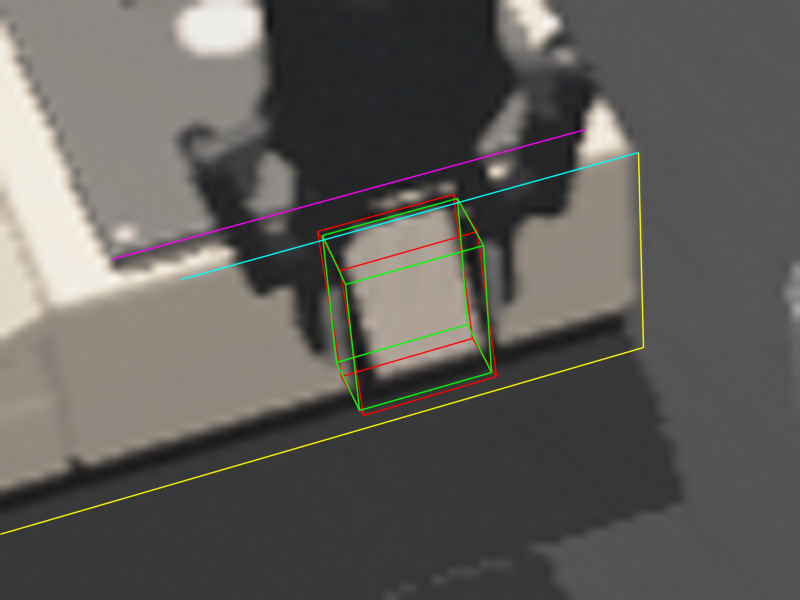

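Call:
{"fn": "carry_out", "kwargs": {"series": "1 0 0 0 0.3;1.5 0 0 0 0.3;2 0 0.5 0 0.3;1 0 1 0 0.3;0 0 1 0 0.3;0 0 0 0 0.3", "grip_force": 30}}

```text
clock: 14.22
tcp_pos: [0.482, 0.0366, 0.0453]
orientation: [2.013, -2.411, -0.002]
contact_force: [-0.2, 0.9, -1.5]
grip_width: 0.0474
```

```bash
python3 go.py; python3 ov.py o 21 -178 -49 65 75
```

```text
t 14.22 tcp [0.482  0.0366 0.0453] xang -1.75 tilt 0.1 F [-0.2  0.9 -1.5] w 47.4 tip 0.008 j [-0.22  0.46  0.02  2.15 -0.02  0.53  2.77]
in port frame mm [  19.  -176.8  -55.7]
```

View pics/o.png

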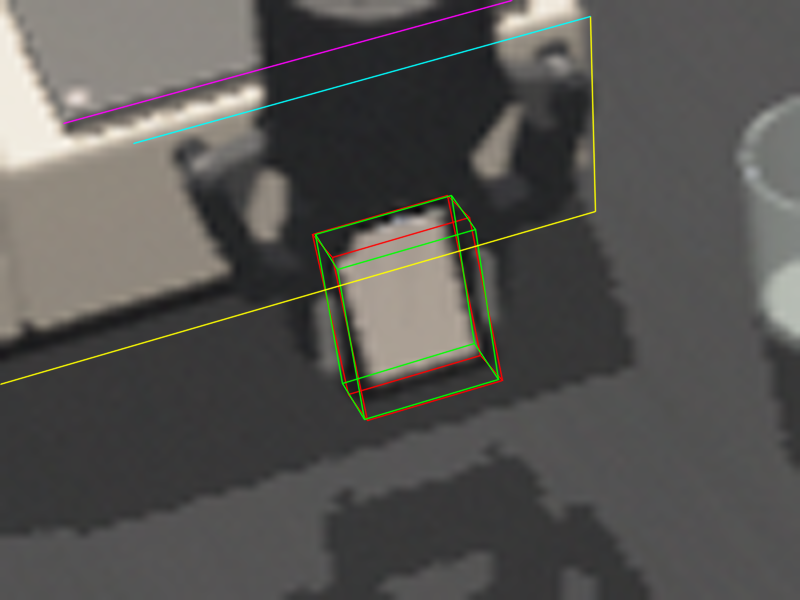

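Call:
{"fn": "carry_out", "kwargs": {"series": "0 0 1 0 0.3;0 0 0.8 0 0.3;0 0 0.4 0 0.3;0 0 0 0 0.3"}}

```text
clock: 14.78
tcp_pos: [0.4822, 0.0358, 0.0239]
orientation: [2.012, -2.412, -0.001]
contact_force: [0.5, 0.4, -1.1]
grip_width: 0.0474
```

Call:
{"fn": "carry_out", "kwargs": {"series": "0 0 0.3 0 0.3;0 0 0.2 0 0.3"}}

```text
clock: 15.02
tcp_pos: [0.4826, 0.0358, 0.0193]
orientation: [-2.012, 2.413, -0.0]
contact_force: [-0.1, -0.3, -1.8]
grip_width: 0.0474
```

Call:
{"fn": "carry_out", "kwargs": {"series": "0 0 0.2 0 0.3;0 0 0.2 0 0.3;0 0 0 0 0.3"}}

```text
clock: 15.4
tcp_pos: [0.4827, 0.0359, 0.0166]
orientation: [-2.012, 2.413, 0.0]
contact_force: [-5.4, 0.6, 18.3]
grip_width: 0.0472
```

```bash
python3 go.py; python3 ov.py p 21 -178 -75 65 75
```

```text
t 15.4 tcp [0.4827 0.0359 0.0166] xang -1.752 tilt 0.01 F [-5.4  0.6 18.3] w 47.2 tip 0.008 j [-0.22  0.52  0.02  2.16 -0.02  0.46  2.77]
in port frame mm [  19.9 -177.4  -84.4]
```

View pics/p.png

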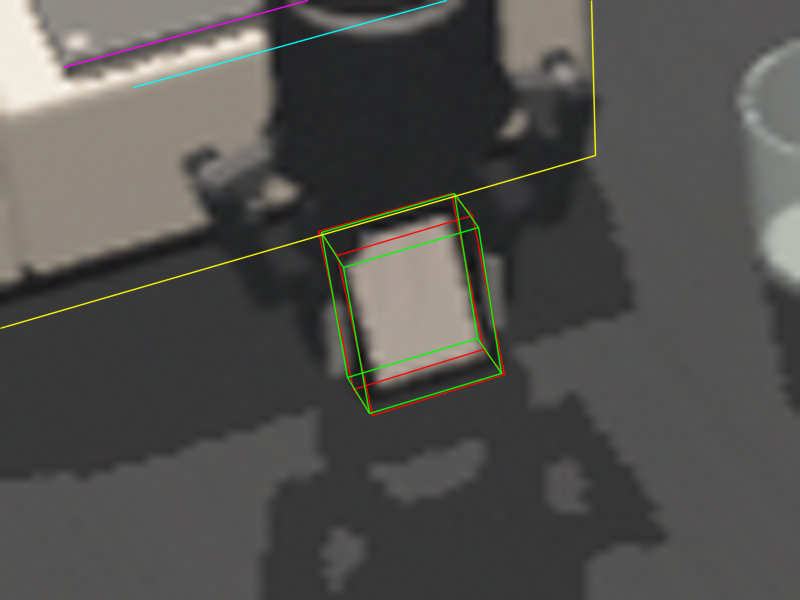

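Call:
{"fn": "carry_out", "kwargs": {"series": "0.4 0 0 0 0.3;0.4 0 0 0 0.3;0 0 0 0 0.3", "grip_force": 20}}

```text
clock: 15.82
tcp_pos: [0.4833, 0.03, 0.0168]
orientation: [-2.01, 2.408, -0.001]
contact_force: [-0.9, 6.1, 11.4]
grip_width: 0.0473
```

Call:
{"fn": "carry_out", "kwargs": {"series": "0.4 0 0 0 0.3;0.4 0 0 0 0.3;0 0 0 0 0.3"}}

```text
clock: 16.2
tcp_pos: [0.4824, 0.0219, 0.0168]
orientation: [-2.01, 2.407, -0.003]
contact_force: [1.3, 3.6, 10.6]
grip_width: 0.0474
```

```bash
python3 go.py; python3 ov.py q 21 -192 -71 65 90
```

```text
t 16.2 tcp [0.4824 0.0219 0.0168] xang -1.75 tilt 0.34 F [ 1.3  3.6 10.6] w 47.4 tip 0.008 j [-0.18  0.51  0.01  2.17 -0.02  0.46  2.8 ]
in port frame mm [  22.  -191.2  -84.2]
```

View pics/q.png

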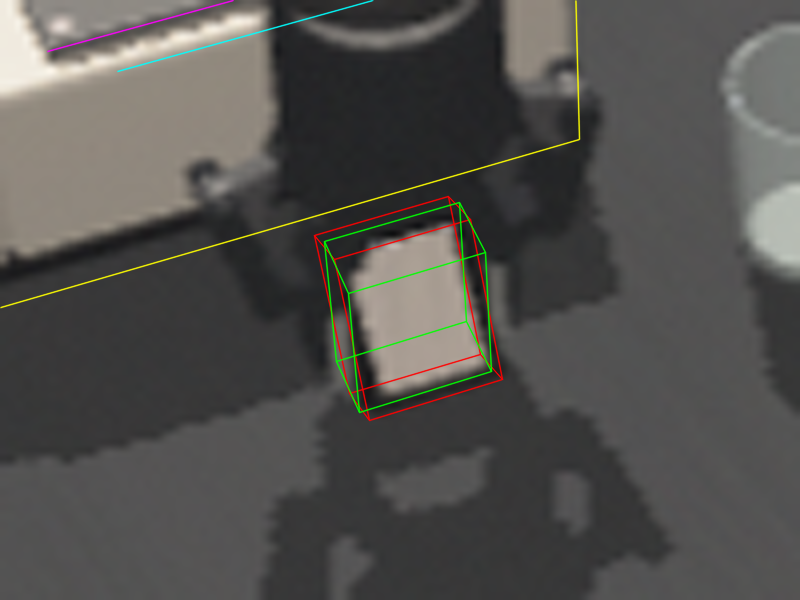

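```bash
cat > pf.py <<'E'
import sys
from h import *
from scipy.optimize import minimize
# fit white patch quad in side image; arg: guess x y z (port mm) ang
cx,cy,cz,a0=[float(v) for v in sys.argv[1:5]]; yaw=float(sys.argv[5]) if len(sys.argv)>5 else 0
M=Ro.from_euler('z',-.175+yaw).as_matrix(); P=np.array([.494,.214,.101])
p=eyes.grab_frame("side")
g=cv2.resize(p["color"].astype(np.float32).mean(2),None,fx=1,fy=1)
M0=Ro.from_euler('z',-.175).as_matrix()
def quad(v):
    A=Ro.from_euler('x',np.radians(v[3])).as_matrix()
    L=np.array([[i*18,j*24,12.5] for i,j in((-1,-1),(1,-1),(1,1),(-1,1))])/1000
    return proj(p,P+M0@(np.array(v[:3])/1000)+(L@A.T)@M.T)
e=quad([cx,cy,cz,a0]).mean(0).astype(int); roi=np.zeros(g.shape,bool); roi[e[1]-16:e[1]+17,e[0]-14:e[0]+15]=1
m=((g>115)&roi).astype(np.uint8); n,l,s,c=cv2.connectedComponentsWithStats(m,connectivity=4); k=1+np.argmax(s[1:,4]); m=(l==k).astype(float); print(s[k])
def cost(v):
    q=np.zeros(g.shape,np.uint8); cv2.fillConvexPoly(q,np.round(quad(v)*256).astype(np.int32),255,cv2.LINE_AA,8)
    return np.abs(q/255.-m).sum()/m.sum()+ ((v[1]-cy)/20)**2   # y held near TCP
best=None
for a in(a0-15,a0,a0+15):
    x0=np.array([cx,cy,cz,a]); s=minimize(cost,x0,method="Nelder-Mead",options=dict(initial_simplex=np.vstack([x0]+[x0+d for d in np.diag([4,1,6,12.])]),maxiter=600))
    if best is None or s.fun<best.fun: best=s
print(best.x.round(1),round(best.fun,3))
E
python3 pf.py 21 -191 -71 65
```

```text
[248 195  17  21 237]
[  20.7 -190.7  -68.    63.7] 0.138
```

Call:
{"fn": "carry_out", "kwargs": {"series": "0 0 -2 0 0.3;-1 0 -2.1 0 0.3;-2 0 0 0 0.3;-1.5 0 0 0 0.3;-0.5 0 0 0 0.3;0 0 0 0 0.3", "grip_force": 20}}

```text
clock: 17.05
tcp_pos: [0.4883, 0.0692, 0.0559]
orientation: [2.012, -2.412, -0.0]
contact_force: [0.7, 0.7, -0.9]
grip_width: 0.047
```

```bash
python3 go.py; python3 pf.py 21 -142 -27 65
```

```text
t 17.05 tcp [0.4883 0.0692 0.0559] xang -1.751 tilt 0.05 F [ 0.7  0.7 -0.9] w 47.0 tip 0.008 j [-0.28  0.45  0.02  2.13 -0.02  0.56  2.71]
in port frame mm [  19.6 -143.5  -45.1]
[240 174  17  20 241]
[  18.9 -142.   -29.4   67. ] 0.121
```

Call:
{"fn": "carry_out", "kwargs": {"series": "-0.3 0 0 0 0.3;-0.3 0 0 0 0.3;-0.3 0 0 0 0.3;0 0 0 0 0.3"}}

```text
clock: 17.6
tcp_pos: [0.4896, 0.0751, 0.0561]
orientation: [2.007, -2.412, 0.002]
contact_force: [-1.1, -8.0, 1.8]
grip_width: 0.0474
```

Call:
{"fn": "carry_out", "kwargs": {"series": "-0.3 0 0 0 0.3;-0.3 0 0 0 0.3;0 0 0 0 0.3"}}

```text
clock: 17.98
tcp_pos: [0.4895, 0.0753, 0.056]
orientation: [1.998, -2.412, 0.006]
contact_force: [-3.1, -23.8, 7.3]
grip_width: 0.0476
```

```bash
python3 go.py; python3 pf.py 21 -132 -27 70;python3 look.py r .49 .08 .09 35
```

```text
t 17.98 tcp [0.4895 0.0753 0.056 ] xang -1.758 tilt 0.59 F [ -3.1 -23.8   7.3] w 47.6 tip 0.008 j [-0.31  0.46  0.03  2.12 -0.01  0.57  2.68]
in port frame mm [  19.7 -137.4  -45. ]
[240 172  16  21 242]
[  20.  -131.8  -33.6   66.1] 0.117
```

View pics/r.png

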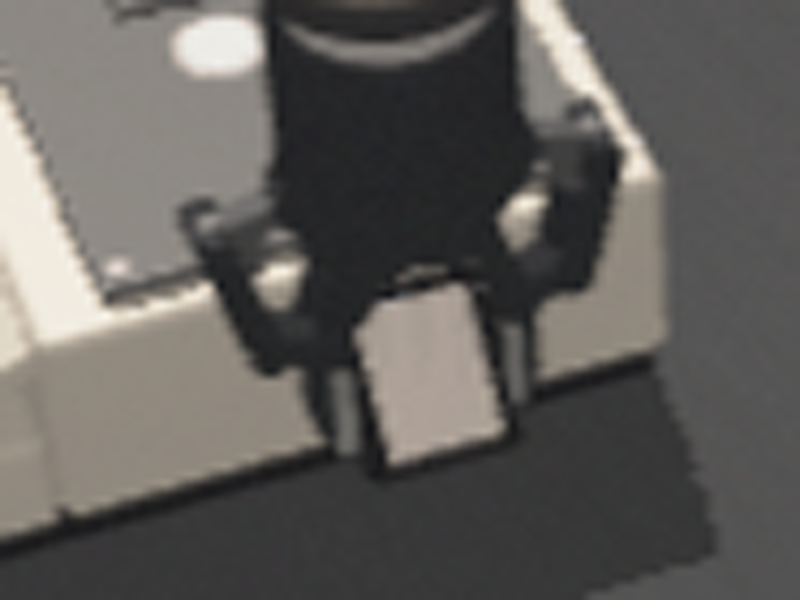

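Call:
{"fn": "carry_out", "kwargs": {"series": "2 0 0 0 0.3;3 0 0.5 0 0.3;1.5 0 1.5 0 0.3;0 0 1.5 0 0.3;0 0 0.4 0 0.3;-0.5 0 0.3 0 0.3;-0.5 0 0.2 0 0.3;-0.5 0 0 0 0.3"}}

```text
clock: 19.08
tcp_pos: [0.4828, 0.0334, 0.0132]
orientation: [2.01, -2.413, 0.003]
contact_force: [-0.7, -7.6, 10.5]
grip_width: 0.0469
```

```bash
python3 go.py; python3 pf.py 19 -190 -70 60
```

```text
t 19.07 tcp [0.4828 0.0334 0.0132] xang -1.752 tilt 0.12 F [-0.7 -7.6 10.5] w 46.9 tip 0.008 j [-0.21  0.52  0.02  2.16 -0.02  0.46  2.78]
in port frame mm [  20.4 -179.8  -87.8]
[246 193  17  21 239]
[  16.2 -189.8  -56.8   66.1] 0.137
```

Call:
{"fn": "carry_out", "kwargs": {"series": "0 0 -0.2 0 0.65;0 0 0 0 0.75;0 0 0 0 0.75;0 0 -1 0 0.75;0 0 -2 0 0.75;0 0 -2 0 0.75;0 0 -2 0 0.75"}}

```text
clock: 20.0
tcp_pos: [0.4824, 0.0349, 0.0855]
orientation: [-2.012, 2.413, -0.0]
contact_force: [-0.1, -0.1, 0.5]
grip_width: 0.0641
```

```bash
python3 go.py; python3 look.py s .48 .045 .02 35; python3 pf.py 19 -165 -88.5 0
```

```text
t 20.0 tcp [0.4824 0.0349 0.0855] xang -1.752 tilt 0.02 F [-0.1 -0.1  0.5] w 64.1 tip 0.008 j [-0.22  0.39  0.02  2.13 -0.02  0.62  2.78]
in port frame mm [  19.7 -178.4  -15.5]
[243 193  18  16 185]
[  20.6 -165.1  -93.1   -4.2] 0.094
```

View pics/s.png

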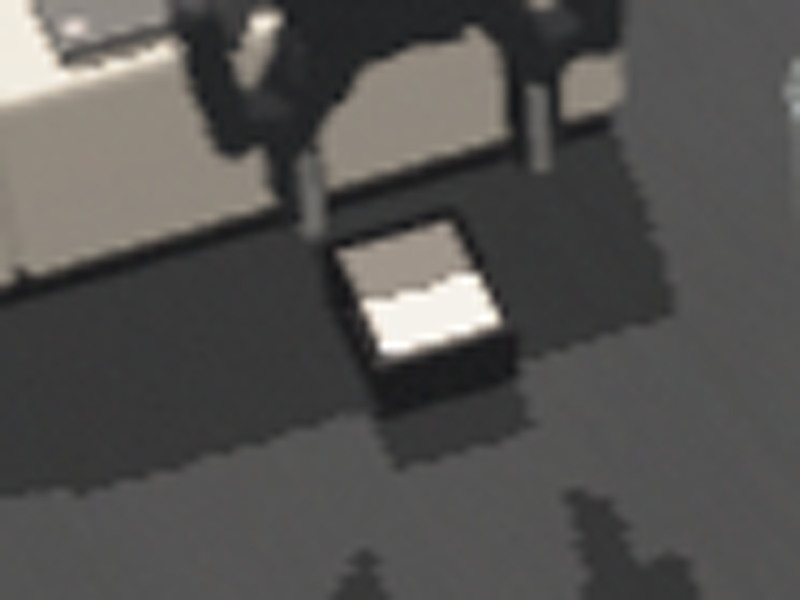

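```bash
cat > cen.py <<'E'
import sys
from h import *
z=float(sys.argv[1]); X=[float(v) for v in sys.argv[2:4]]; th=float(sys.argv[4])
p=eyes.grab_frame("side"); g=p["color"].astype(np.float32).mean(2); e=proj(p,X+[z]).astype(int)
roi=np.zeros(g.shape,bool); roi[e[1]-16:e[1]+17,e[0]-16:e[0]+17]=1
m=((g>th)&roi).astype(np.uint8); n,l,s,c=cv2.connectedComponentsWithStats(m,connectivity=4); k=1+np.argmax(s[1:,4])
W=np.array([ray(p,q,z)[:2] for q in np.argwhere(l==k)[:,::-1]]); ev,V=np.linalg.eigh(np.cov(W.T)); v=V[:,1]
w=W.mean(0); d=w-[.494,.214]; cc,ss=np.cos(.175),np.sin(.175)
print(s[k],"world",w.round(4),"port",(cc*d[0]-ss*d[1])*1e3,(ss*d[0]+cc*d[1])*1e3,"long",np.arctan2(v[1],v[0])%np.pi,np.sqrt(ev*12).round(4)); rc=cv2.minAreaRect((W*1000).astype(np.float32)); print(rc)
E
python3 cen.py .025 .485 .045 115; python3 go.py m 20 -165 -40
```

```text
[243 193  18  16 185] world [0.4836 0.0444] port 19.304995755636202 -168.82032785492285 long 1.3955530796592006 [0.038  0.0499]
((483.8000793457031, 44.86756896972656), (49.59502029418945, 37.94618225097656), 79.81794738769531)
t 20.15 tcp [0.4832 0.035  0.0854] xang -1.751 tilt 0.15 F [-0.6  0.1  0.1] w 64.1 tip 0.008 j [-0.22  0.39  0.02  2.13 -0.02  0.62  2.78]
in port frame mm [  20.5 -178.1  -15.6]
tool cm [-1.31  0.06  2.44]
```

Call:
{"fn": "carry_out", "kwargs": {"series": "-0.9 0 2 0 0.75;0 0 2.5 0 0.75;0 0 1.5 0 0.75;0 0 0.7 0 0.75;0 0 0 0 0.75;0 0 0 0 0.3;0 0 0 0 0.3;0 0 0 0 0.3", "grip_force": 30}}

```text
clock: 21.15
tcp_pos: [0.4845, 0.0437, 0.018]
orientation: [-2.011, 2.412, -0.001]
contact_force: [-0.6, -0.8, 4.7]
grip_width: 0.047
```

```bash
python3 go.py m 20 -139 20
```

```text
t 21.15 tcp [0.4845 0.0437 0.018 ] xang -1.752 tilt 0.07 F [-0.6 -0.8  4.7] w 47.0 tip 0.008 j [-0.23  0.52  0.02  2.15 -0.02  0.47  2.76]
in port frame mm [  20.3 -169.4  -83. ]
tool cm [ -3.04   0.04 -10.3 ]
```

Call:
{"fn": "carry_out", "kwargs": {"series": "0 0 -2 0 0.3;0 0 -3 0 0.3;0 0 -3 0 0.3;0 0 -2.5 0 0.3;-1 0 0 0 0.3;-1.5 0 0 0 0.3;-0.5 0 0.3 0 0.3;0 0 0 0 0.3"}}

```text
clock: 22.15
tcp_pos: [0.4886, 0.0738, 0.1181]
orientation: [2.013, -2.41, -0.002]
contact_force: [0.3, -1.1, -0.7]
grip_width: 0.0473
```

Call:
{"fn": "carry_out", "kwargs": {"series": "0 0 0.5 0 0.3;0 0 0.4 0 0.3;0 0 0.4 0 0.3;0 0 0.4 0 0.3", "grip_force": 25}}

```text
clock: 22.65
tcp_pos: [0.4887, 0.0699, 0.1026]
orientation: [2.006, -2.413, 0.002]
contact_force: [-4.5, -9.3, 12.2]
grip_width: 0.0472
```

```bash
python3 go.py;  python3 look.py t .49 .08 .1 35
```

```text
t 22.65 tcp [0.4887 0.0699 0.1026] xang -1.754 tilt 0.2 F [-4.5 -9.3 12.2] w 47.2 tip 0.008 j [-0.29  0.37  0.02  2.1  -0.01  0.67  2.7 ]
in port frame mm [  19.9 -142.8    1.6]
```

View pics/t.png

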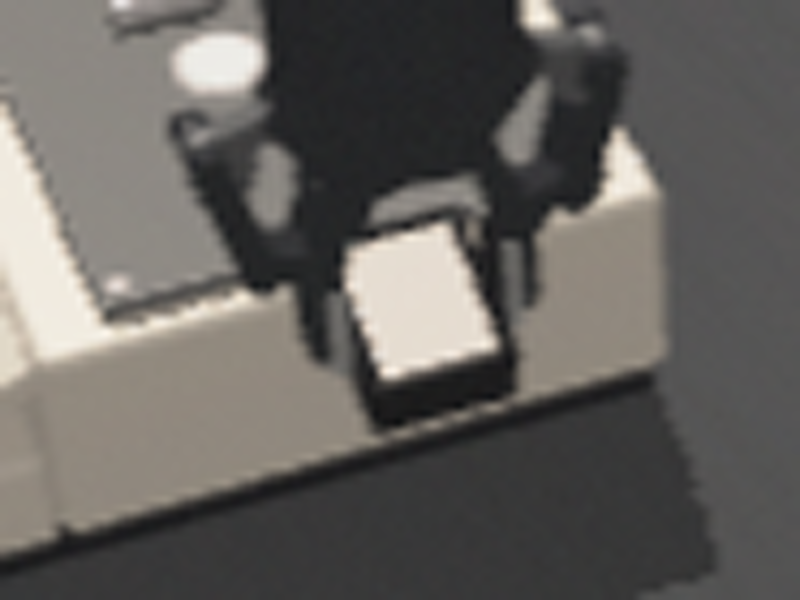

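Call:
{"fn": "carry_out", "kwargs": {"series": "0 0 0.4 0 0.3;0 0 0.4 0 0.3;0 0 0.4 0 0.3;0 0 0.4 0 0.3;0 0 0.4 0 0.3;0 0 0.4 0 0.3;0 0 0 0 0.3"}}

```text
clock: 23.58
tcp_pos: [0.4888, 0.0703, 0.0785]
orientation: [2.007, -2.414, 0.002]
contact_force: [-3.4, -7.1, 8.5]
grip_width: 0.0472
```

Call:
{"fn": "carry_out", "kwargs": {"series": "-0.3 0 0 0 0.3;-0.3 0 0 0 0.3;-0.3 0 0 0 0.3;0 0 0 0 0.3"}}

```text
clock: 24.08
tcp_pos: [0.4887, 0.0713, 0.0776]
orientation: [1.994, -2.413, 0.007]
contact_force: [-5.4, -27.3, 10.1]
grip_width: 0.0474
```

```bash
python3 go.py;  python3 look.py u .49 .08 .08 35;python3 pf.py 21 -137 -15 75
```

```text
t 24.07 tcp [0.4887 0.0713 0.0776] xang -1.76 tilt 0.71 F [ -5.4 -27.3  10.1] w 47.4 tip 0.008 j [-0.3   0.42  0.03  2.11 -0.    0.62  2.68]
in port frame mm [  19.6 -141.4  -23.4]
[239 168  17  21 243]
[  17.8 -137.1  -12.6   69.3] 0.119
```

View pics/u.png

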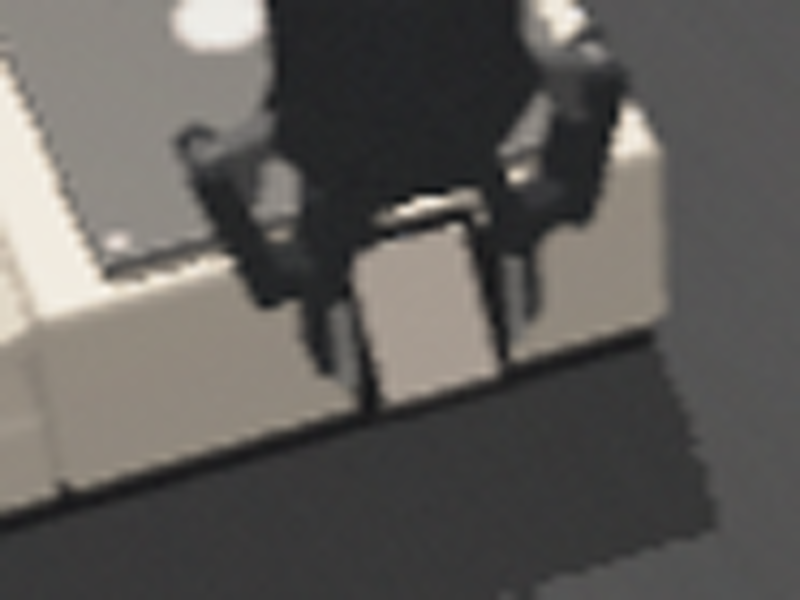

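```bash
sed 's#+ ((v\[1\]-cy)/20)\*\*2##' pf.py > pf2.py; for a in "20 -141 -20 70" "20 -148 -23 70" "20 -141 -20 88"; do python3 pf.py $a; python3 pf2.py $a; done; python3 ov.py v 19 -146 -23 68 88
```

```text
[239 168  17  21 244]
[  16.8 -141.    -8.7   68.7] 0.123
[239 168  17  21 243]
[  16.9 -140.    -9.5   69.6] 0.122
[239 168  17  21 243]
[  14.7 -148.2   -1.1   69.6] 0.131
[239 168  17  21 243]
[  14.6 -147.9   -1.3   70. ] 0.131
[239 168  17  21 243]
[  16.8 -140.8   -9.    69.4] 0.123
[239 168  17  21 245]
[  17.3 -139.5  -10.5   68.4] 0.121
```

View pics/v.png

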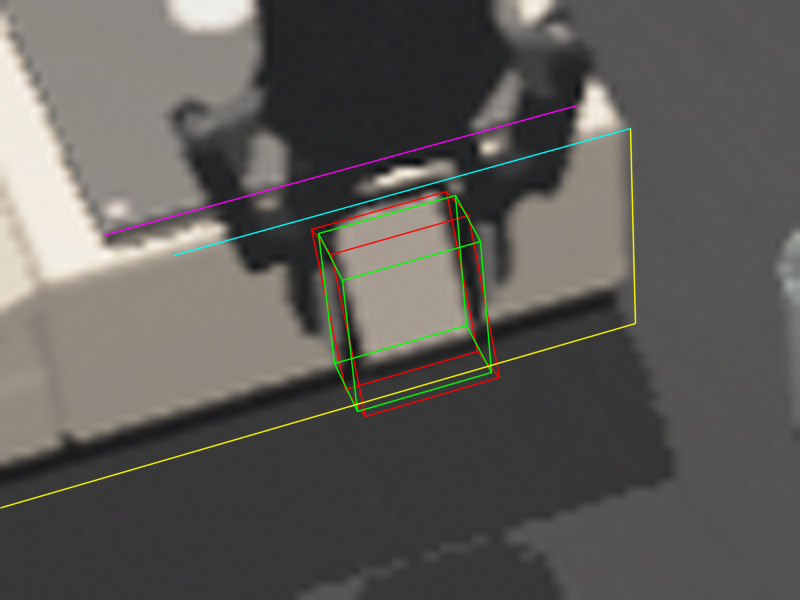

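Call:
{"fn": "carry_out", "kwargs": {"series": "1 0 0 0 0.3;1.5 0 0 0 0.3;1.2 0 0.5 0 0.3;0 0 2 0 0.3;0 0 2 0 0.3;0 0 0.5 0 0.3;0 0 0 0 0.3"}}

```text
clock: 25.4
tcp_pos: [0.4842, 0.0456, 0.0281]
orientation: [2.012, -2.412, -0.001]
contact_force: [-0.6, -0.4, -1.9]
grip_width: 0.0473
```

```bash
python3 go.py; python3 look.py w .486 .05 .05 35; python3 pf.py 20 -160 -65 70
```

```text
t 25.4 tcp [0.4842 0.0456 0.0281] xang -1.751 tilt 0.03 F [-0.6 -0.4 -1.9] w 47.3 tip 0.008 j [-0.23  0.5   0.01  2.15 -0.01  0.49  2.75]
in port frame mm [  19.6 -167.5  -72.9]
[244 187  16  21 231]
[  19.1 -160.   -65.    65.8] 0.14
```

View pics/w.png

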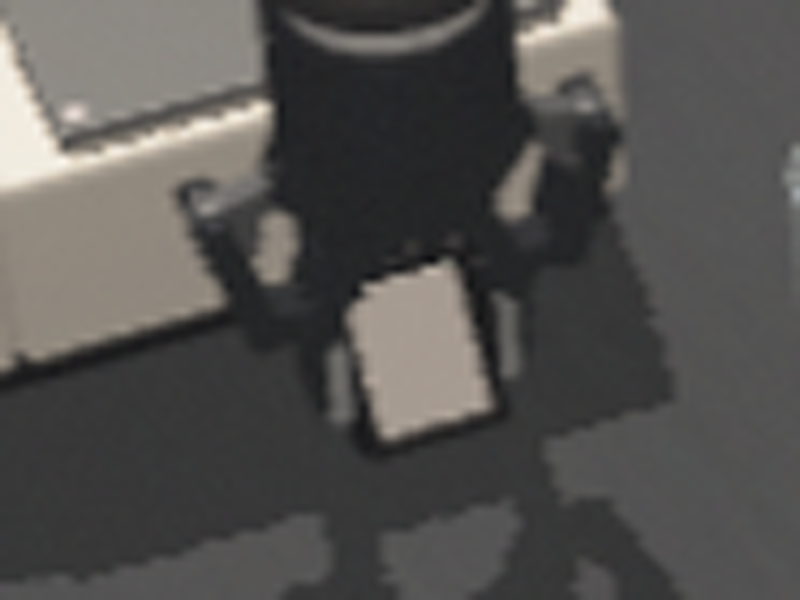

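Call:
{"fn": "carry_out", "kwargs": {"series": "0 0 0.3 0 0.3;0 0 0.2 0 0.3"}}

```text
clock: 25.75
tcp_pos: [0.4853, 0.046, 0.0255]
orientation: [-2.011, 2.412, -0.001]
contact_force: [-10.4, -0.9, 45.6]
grip_width: 0.0474
```

Call:
{"fn": "carry_out", "kwargs": {"series": "0 0 -0.2 0 0.3"}}

```text
clock: 25.88
tcp_pos: [0.485, 0.0458, 0.0264]
orientation: [-2.011, 2.411, -0.001]
contact_force: [0.7, -0.2, -1.5]
grip_width: 0.0473
```

```bash
python3 go.py; python3 pf.py 20 -160 -65 70; python3 -c "
from h import *
print(r.get_obs()['moment'])"
```

```text
t 25.88 tcp [0.485  0.0458 0.0264] xang -1.751 tilt 0.11 F [ 0.7 -0.2 -1.5] w 47.3 tip 0.008 j [-0.23  0.5   0.01  2.15 -0.01  0.49  2.75]
in port frame mm [  20.4 -167.2  -74.6]
[244 188  16  20 230]
[  19.4 -159.9  -67.5   66.6] 0.128
[ 0.00681617 -0.02983056  0.00096512]
```

Call:
{"fn": "carry_out", "kwargs": {"series": "0 0 0 0 0.75;0 0 0 0 0.75;0 0 0 0 0.75;0 0 -1 0 0.75;0 0 -2 0 0.75;0 0 -2 0 0.75"}}

```text
clock: 26.68
tcp_pos: [0.4843, 0.0456, 0.0763]
orientation: [2.012, -2.413, -0.0]
contact_force: [-0.2, 0.9, 0.5]
grip_width: 0.0639
```

```bash
python3 go.py; python3 look.py x .488 .06 .03 35; python3 pf.py 20 -150 -70 55
```

```text
t 26.68 tcp [0.4843 0.0456 0.0763] xang -1.752 tilt 0.0 F [-0.2  0.9  0.5] w 63.9 tip 0.008 j [-0.24  0.41  0.02  2.13 -0.01  0.6   2.75]
in port frame mm [  19.8 -167.5  -24.7]
[240 188  17  14 162]
[  14.  -149.9  -54.6   94.3] 0.242
```

View pics/x.png

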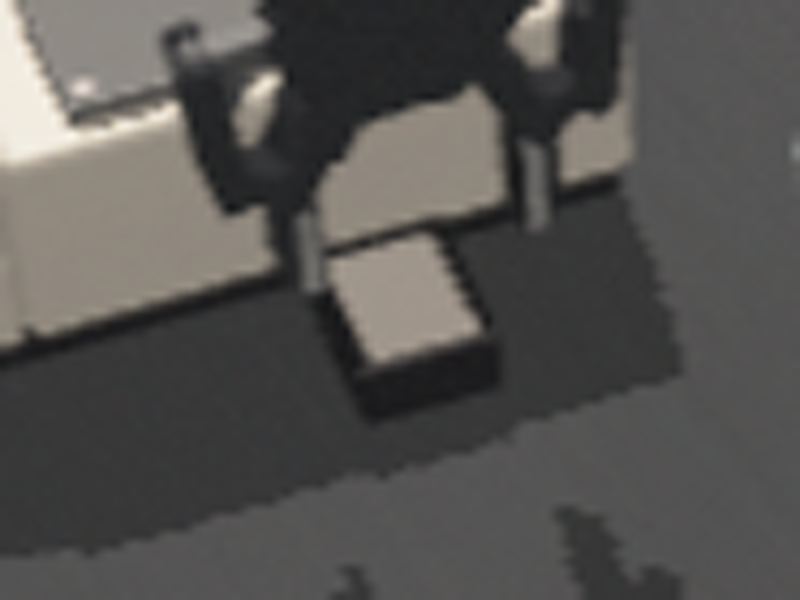

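```bash
python3 cen.py .025 .486 .058 115; python3 go.py m 20 -169 -50
```

```text
[240 188  17  14 162] world [0.4879 0.0699] port 19.09762034188911 -142.9631185358679 long 1.375343995596927 [0.0363 0.0473]
((488.0326232910156, 70.28562927246094), (47.309818267822266, 36.02051544189453), 79.85203552246094)
t 26.82 tcp [0.4852 0.0458 0.0764] xang -1.751 tilt 0.16 F [-0.3 -0.2  0.5] w 64.1 tip 0.008 j [-0.24  0.41  0.02  2.13 -0.01  0.6   2.75]
in port frame mm [  20.6 -167.1  -24.6]
tool cm [0.19 0.07 2.54]
```

Call:
{"fn": "carry_out", "kwargs": {"series": "-0.5 0 1.5 0 0.75;0 0 2.5 0 0.75;0 0 1.5 0 0.75;0 0 0.8 0 0.75;0 0 0 0 0.75;0 0 0 0 0.3;0 0 0 0 0.3;0 0 0 0 0.3", "grip_force": 30}}

```text
clock: 27.82
tcp_pos: [0.4856, 0.0506, 0.0128]
orientation: [-2.011, 2.412, -0.001]
contact_force: [0.6, 0.2, 2.6]
grip_width: 0.0472
```

```bash
python3 go.py; python3 look.py y .488 .06 .03 35
```

```text
t 27.82 tcp [0.4856 0.0506 0.0128] xang -1.752 tilt 0.06 F [0.6 0.2 2.6] w 47.2 tip 0.008 j [-0.24  0.53  0.01  2.15 -0.01  0.46  2.74]
in port frame mm [  20.2 -162.4  -88.2]
```

View pics/y.png

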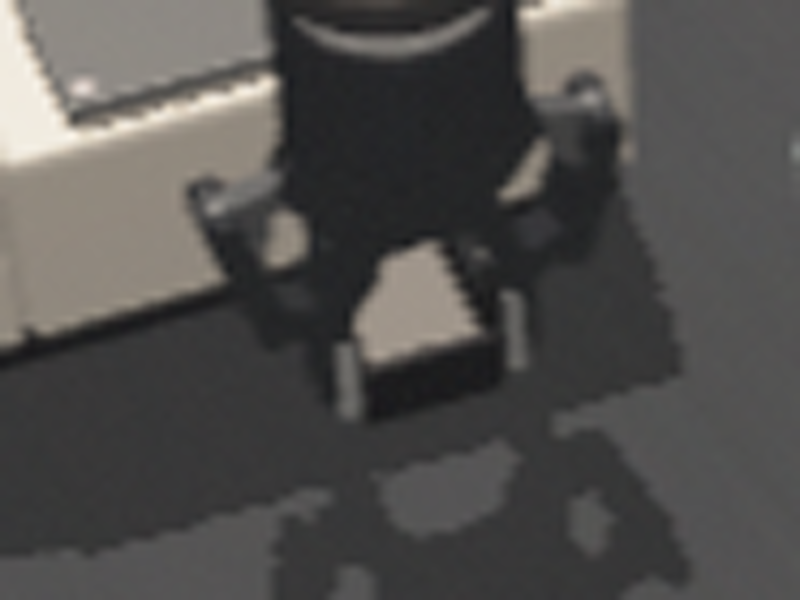

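Call:
{"fn": "carry_out", "kwargs": {"series": "0.2 0 -1.5 0 0.3;0 0 -2 0 0.3;0 0 -1 0 0.3;-0.3 0 0 0 0.3;-0.3 0 0 0 0.3;-0.3 0 0 0 0.3", "grip_force": 30}}

```text
clock: 28.62
tcp_pos: [0.4857, 0.0525, 0.0569]
orientation: [2.005, -2.411, 0.004]
contact_force: [-1.6, -20.7, 8.4]
grip_width: 0.0474
```

Call:
{"fn": "carry_out", "kwargs": {"series": "0 0 -0.6 0 0.3;0 0 -0.6 0 0.3;-0.1 0 -0.6 0 0.3;-0.1 0 -0.6 0 0.3", "grip_force": 25}}

```text
clock: 29.12
tcp_pos: [0.4838, 0.0547, 0.0793]
orientation: [2.003, -2.409, 0.0]
contact_force: [-1.3, -11.3, -7.6]
grip_width: 0.0473
```

```bash
python3 go.py; python3 look.py z .488 .06 .08 35
```

```text
t 29.12 tcp [0.4838 0.0547 0.0793] xang -1.754 tilt 0.52 F [ -1.3 -11.3  -7.6] w 47.3 tip 0.008 j [-0.26  0.41  0.02  2.13 -0.01  0.62  2.72]
in port frame mm [  17.7 -158.6  -21.7]
```

View pics/z.png

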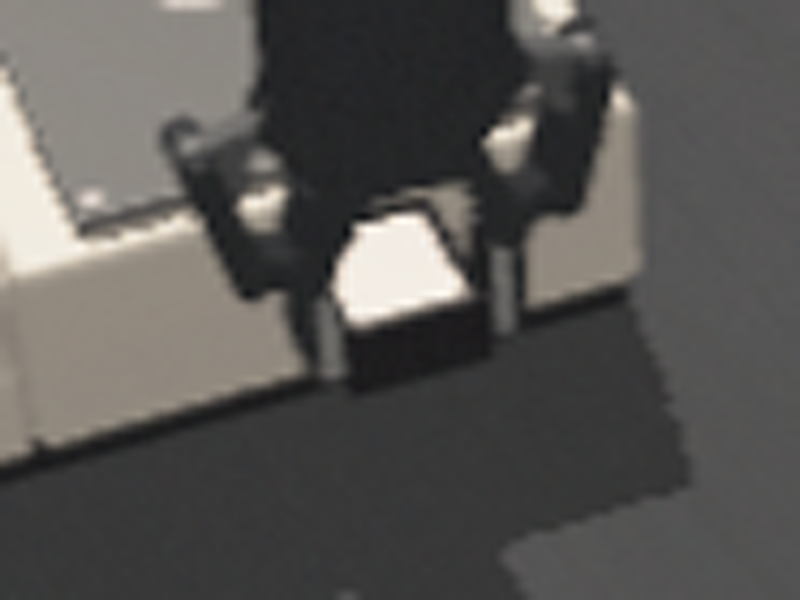

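```bash
python3 ov.py aa 19 -143 -20 -10 -25
```

```text
(no output)
```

View pics/aa.png

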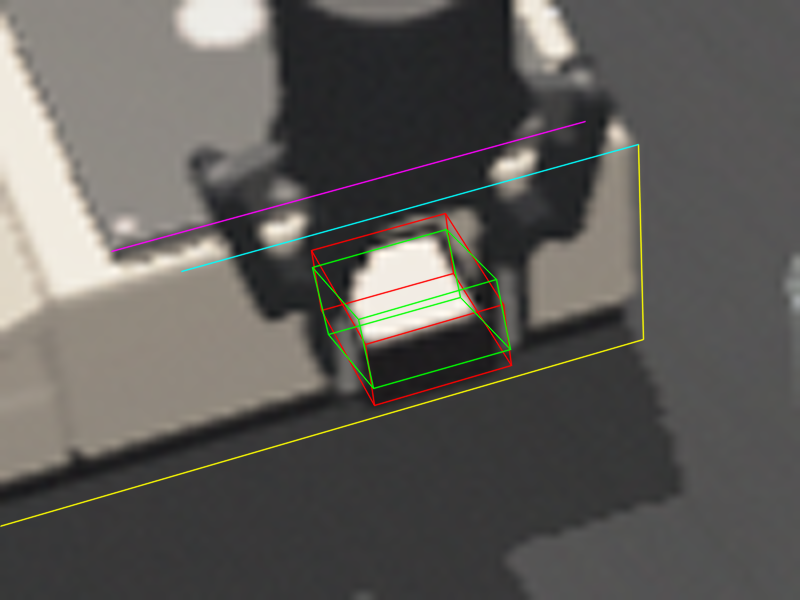

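Call:
{"fn": "carry_out", "kwargs": {"series": "0.8 0 0 0 0.3;0 0 1.5 0 0.3;0 0 1.5 0 0.3;-0.6 0 0 0 0.3;-0.6 0 0 0 0.3;0 0 0 0 0.3", "grip_force": 25}}

```text
clock: 29.98
tcp_pos: [0.4841, 0.055, 0.0493]
orientation: [1.997, -2.408, 0.004]
contact_force: [-2.6, -23.5, -5.9]
grip_width: 0.0468
```

Now rise with continued inward push.

Call:
{"fn": "carry_out", "kwargs": {"series": "-0.2 0 -0.4 0 0.3;-0.2 0 -0.4 0 0.3;-0.2 0 -0.4 0 0.3;-0.2 0 -0.4 0 0.3"}}

```text
clock: 30.48
tcp_pos: [0.4865, 0.0669, 0.0659]
orientation: [2.003, -2.409, 0.001]
contact_force: [-1.7, -10.2, -4.1]
grip_width: 0.0473
```

```bash
python3 go.py; python3 ov.py ab 19 -140 -38 -25 -45
```

```text
t 30.48 tcp [0.4865 0.0669 0.0659] xang -1.754 tilt 0.46 F [ -1.7 -10.2  -4.1] w 47.3 tip 0.008 j [-0.28  0.43  0.02  2.12 -0.01  0.59  2.7 ]
in port frame mm [  18.2 -146.1  -35.1]
```

View pics/ab.png

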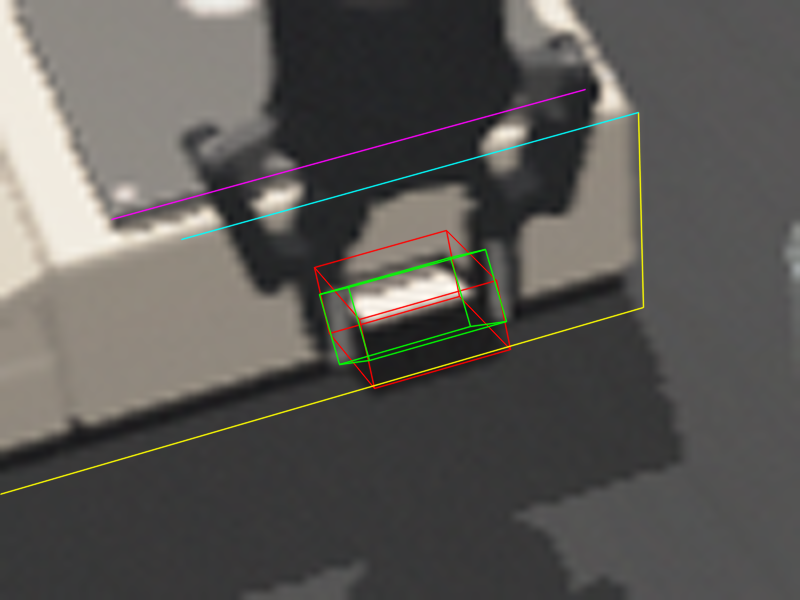

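Call:
{"fn": "carry_out", "kwargs": {"series": "-0.4 0 -0.4 0 0.3;-0.4 0 -0.4 0 0.3;-0.4 0 -0.4 0 0.3;-0.3 0 -0.3 0 0.3"}}

```text
clock: 31.02
tcp_pos: [0.4899, 0.0845, 0.0812]
orientation: [2.008, -2.409, -0.001]
contact_force: [-1.3, -4.3, -3.9]
grip_width: 0.0474
```

```bash
python3 go.py; python3 ov.py ac 19 -132 -38 -60 -80
```

```text
t 31.02 tcp [0.4899 0.0845 0.0812] xang -1.752 tilt 0.29 F [-1.3 -4.3 -3.9] w 47.4 tip 0.008 j [-0.31  0.41  0.02  2.1  -0.01  0.63  2.67]
in port frame mm [  18.5 -128.2  -19.8]
```

View pics/ac.png

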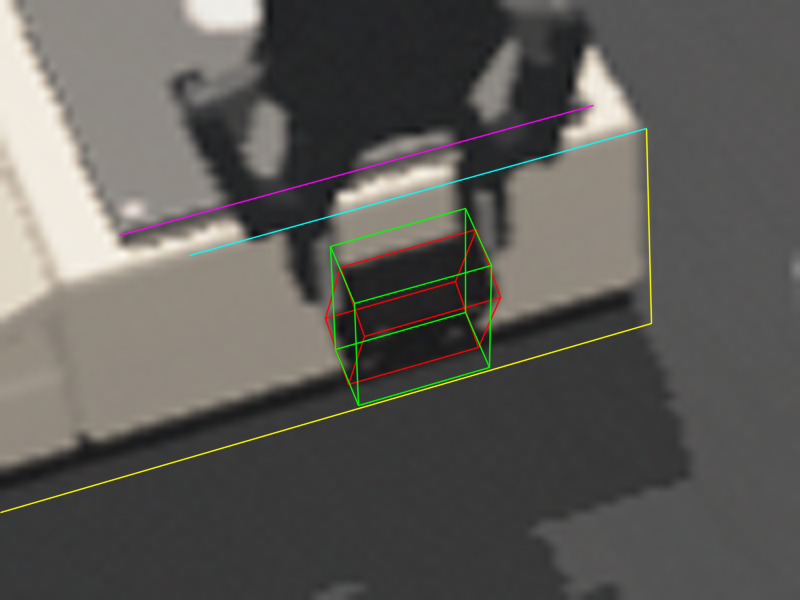

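Call:
{"fn": "carry_out", "kwargs": {"series": "0.3 0 -0.8 0 0.3;0 0 -1.2 0 0.3;0 0 -1.3 0 0.3;-0.4 0 0 0 0.3;-0.4 0 0 0 0.3;-0.4 0 0 0 0.3;-0.4 0 0 0 0.3"}}

```text
clock: 31.95
tcp_pos: [0.4942, 0.096, 0.1159]
orientation: [2.008, -2.413, 0.004]
contact_force: [-1.4, -8.2, 3.7]
grip_width: 0.0469
```

```bash
python3 go.py; python3 ov.py ad 19 -122 -5 -80 -100
```

```text
t 31.95 tcp [0.4942 0.096  0.1159] xang -1.754 tilt 0.17 F [-1.4 -8.2  3.7] w 46.9 tip 0.008 j [-0.34  0.36  0.02  2.07 -0.01  0.71  2.65]
in port frame mm [  20.7 -116.1   14.9]
```

View pics/ad.png

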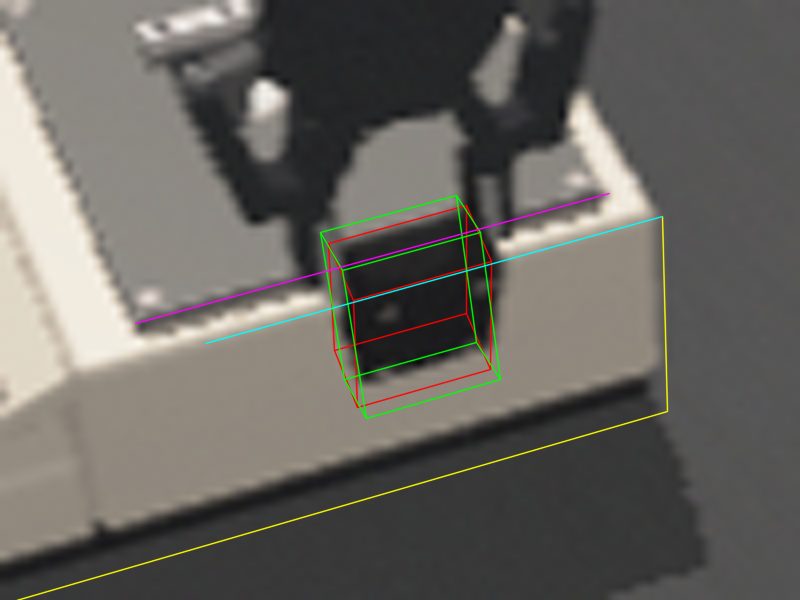

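Call:
{"fn": "carry_out", "kwargs": {"series": "-0.4 0 0 0 0.3;-0.4 0 0 0 0.3;-0.4 0 0 0 0.3;-0.4 0 0 0 0.3;-0.4 0 0 0 0.3;-0.4 0 0 0 0.3"}}

```text
clock: 32.75
tcp_pos: [0.4988, 0.1234, 0.1158]
orientation: [-2.012, 2.411, 0.0]
contact_force: [-0.2, 0.6, -0.3]
grip_width: 0.0254
```

```bash
python3 go.py; python3 ov.py ae 19 -102 8 -120 -150
```

```text
t 32.75 tcp [0.4988 0.1234 0.1158] xang -1.751 tilt 0.09 F [-0.2  0.6 -0.3] w 25.4 tip 0.008 j [-0.37  0.38  0.01  2.05 -0.01  0.72  2.61]
in port frame mm [ 20.5 -88.4  14.8]
```

View pics/ae.png

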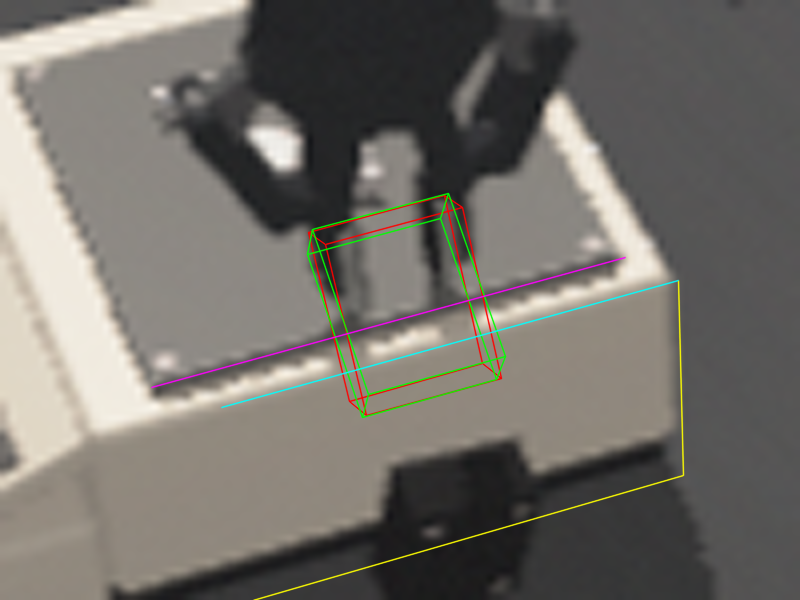

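```bash
python3 look.py af .488 .07 .03 40
```

```text
(no output)
```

View pics/af.png

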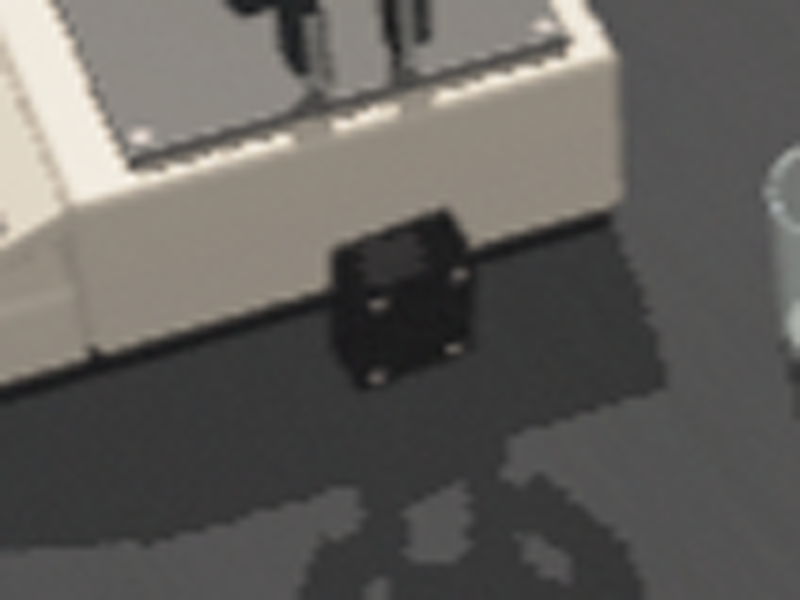

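```bash
python3 - <<'E'
from h import *
p=eyes.grab_frame("side");e=proj(p,[.488,.07,.03]).astype(int); a=e[1]-40;b=int(e[0]-40*4/3)
sx=800/106;sy=600/80
def P(u,v,z):
    w=ray(p,(b+u/sx-.5,a+v/sy-.5),z)[:2]; d=w-[.494,.214]; c,s=np.cos(.175),np.sin(.175); return np.round([(c*d[0]-s*d[1])*1e3,(s*d[0]+c*d[1])*1e3],1)
for u,v,z in((333,250,.06),(450,208,.06),(470,250,.06),(345,288,.06),(365,390,0),(472,350,0)): print(u,v,z,P(u,v,z))
c=cv2.resize(p["color"][a+15:a+60,b+35:b+75],(710,800),interpolation=cv2.INTER_CUBIC)[:,:]; cv2.imwrite("pics/ag.png",cv2.resize(cv2.convertScaleAbs(c,alpha=2),(530,600)))
E
python3 go.py m 19 -130 -50
```

```text
333 250 0.06 [  -7.1 -129.9]
450 208 0.06 [  39.2 -125.6]
470 250 0.06 [  38.6 -148.8]
345 288 0.06 [  -9.2 -149.8]
365 390 0 [  -5. -146.]
472 350 0 [  38.6 -141.9]
t 32.9 tcp [0.4985 0.1232 0.1155] xang -1.75 tilt 0.04 F [0.5 0.4 0.5] w 25.5 tip 0.008 j [-0.37  0.38  0.01  2.05 -0.01  0.72  2.61]
in port frame mm [ 20.2 -88.7  14.5]
tool cm [4.14 0.11 6.45]
```

View pics/ag.png

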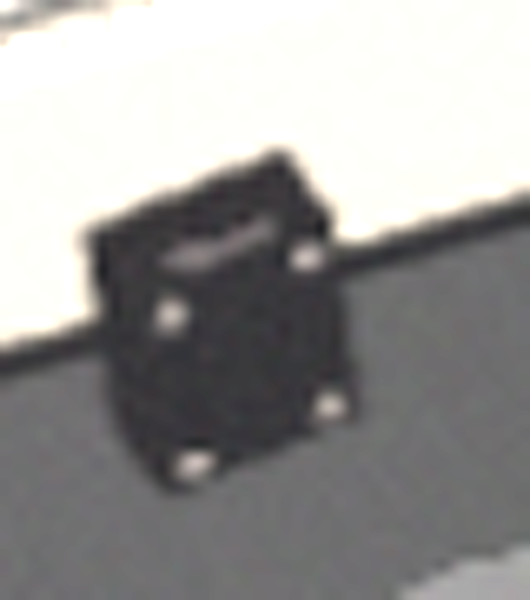

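Call:
{"fn": "carry_out", "kwargs": {"series": "1.6 0.1 0 -0.06 0.75;1.6 0.1 0 0 0.75;1.6 0.1 0 0 0.75;0 0 2 0 0.75;0 0 2 0 0.75;0 0 1.5 0 0.75;0 0 0.8 0 0.75;0 0 0 0 0.75", "grip_force": 35}}

```text
clock: 33.9
tcp_pos: [0.4884, 0.0751, 0.0519]
orientation: [2.083, -2.351, -0.001]
contact_force: [-0.8, -0.5, 0.2]
grip_width: 0.0642
```

```bash
python3 go.py; python3 look.py ah .488 .07 .04 35
```

```text
t 33.9 tcp [0.4884 0.0751 0.0519] xang -1.692 tilt 0.05 F [-0.8 -0.5  0.2] w 64.2 tip 0.008 j [-0.28  0.46  0.01  2.12 -0.    0.56  2.75]
in port frame mm [  18.7 -137.7  -49.1]
```

View pics/ah.png

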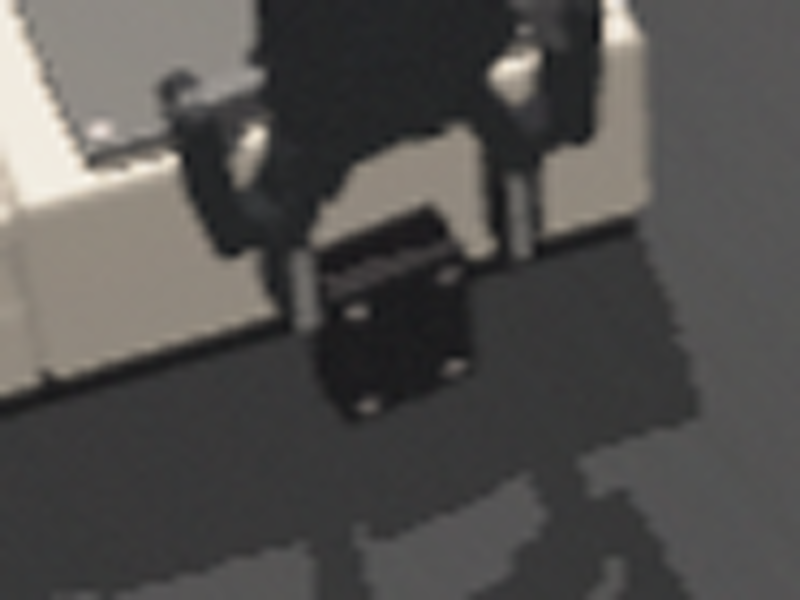

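Call:
{"fn": "carry_out", "kwargs": {"series": "0 0.5 0 0 0.75;0 0 0 0 0.75;0 0 0.6 0 0.75;0 0 0.5 0 0.75;0 0 0 0 0.3;0 0 0 0 0.3;0 0 0 0 0.3;0 0 0 0 0.3", "grip_force": 35}}

```text
clock: 34.95
tcp_pos: [0.4836, 0.0759, 0.0412]
orientation: [2.083, -2.351, -0.0]
contact_force: [0.0, -0.3, -1.9]
grip_width: 0.0477
```

```bash
python3 go.py; python3 look.py ai .488 .07 .04 35
```

```text
t 34.95 tcp [0.4836 0.0759 0.0412] xang -1.691 tilt 0.01 F [ 0.  -0.3 -1.9] w 47.7 tip 0.008 j [-0.29  0.48  0.    2.14 -0.    0.53  2.74]
in port frame mm [  13.8 -137.8  -59.8]
```

View pics/ai.png

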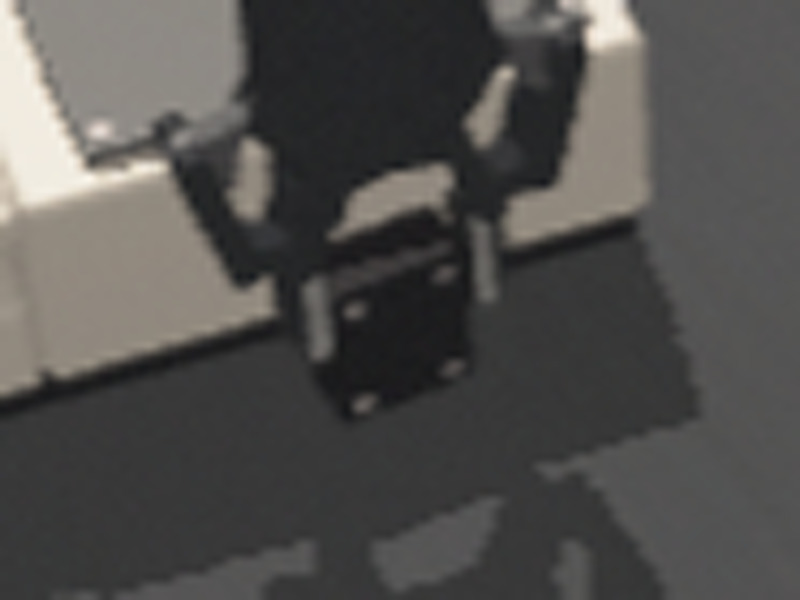

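Call:
{"fn": "carry_out", "kwargs": {"series": "0 0 -1.5 0.03 0.3;0 0 -2.5 0.03 0.3;0 0 -2 0 0.3;0 0 -1.3 0 0.3;-0.5 0 0 0 0.3;-0.5 0 0 0 0.3;-0.4 0 0 0 0.3;-0.4 0 0 0 0.3", "grip_force": 35}}

```text
clock: 36.0
tcp_pos: [0.4853, 0.0896, 0.1133]
orientation: [2.004, -2.41, 0.002]
contact_force: [-2.1, -15.8, 6.2]
grip_width: 0.0477
```

Call:
{"fn": "carry_out", "kwargs": {"series": "-0.4 0 0 0 0.3;-0.4 0 0 0 0.3;-0.4 0 0 0 0.3"}}

```text
clock: 36.38
tcp_pos: [0.4873, 0.1002, 0.1134]
orientation: [2.003, -2.41, 0.003]
contact_force: [-3.4, -14.1, 9.5]
grip_width: 0.0477
```

```bash
python3 go.py; python3 ov.py aj 14 -112 -5 -100 -120
```

```text
t 36.38 tcp [0.4873 0.1002 0.1134] xang -1.755 tilt 0.49 F [ -3.4 -14.1   9.5] w 47.7 tip 0.008 j [-0.35  0.36  0.03  2.08 -0.01  0.71  2.63]
in port frame mm [  13.3 -113.2   12.4]
```

View pics/aj.png

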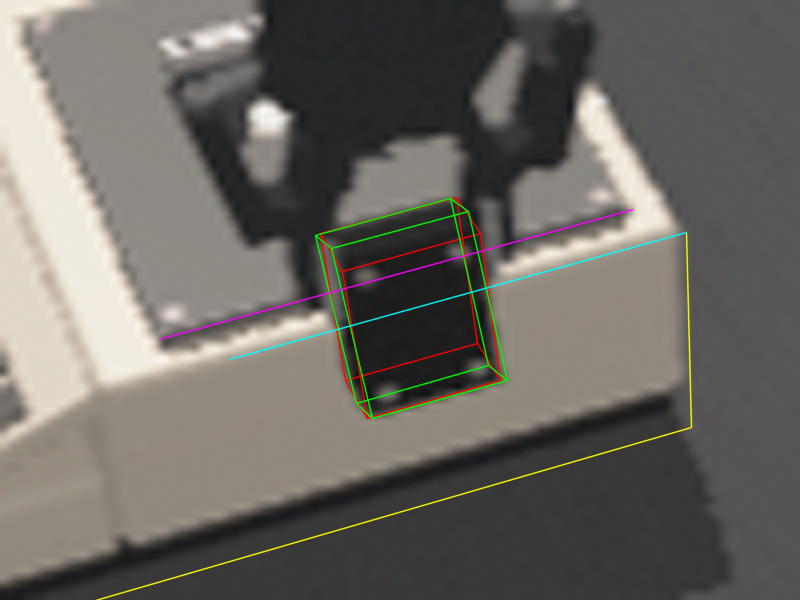

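Call:
{"fn": "carry_out", "kwargs": {"series": "-0.4 0 0 0 0.3;-0.4 0 0 0 0.3;-0.4 0 0 0 0.3;-0.4 0 0 0 0.3"}}

```text
clock: 36.92
tcp_pos: [0.4901, 0.1164, 0.1126]
orientation: [2.003, -2.409, 0.002]
contact_force: [-0.8, -12.7, -0.3]
grip_width: 0.0475
```

```bash
python3 go.py; python3 ov.py ak 14 -103 5 -125 -145
```

```text
t 36.92 tcp [0.4901 0.1164 0.1126] xang -1.754 tilt 0.49 F [ -0.8 -12.7  -0.3] w 47.5 tip 0.008 j [-0.38  0.37  0.02  2.07 -0.01  0.71  2.61]
in port frame mm [ 13.2 -96.8  11.6]
```

View pics/ak.png

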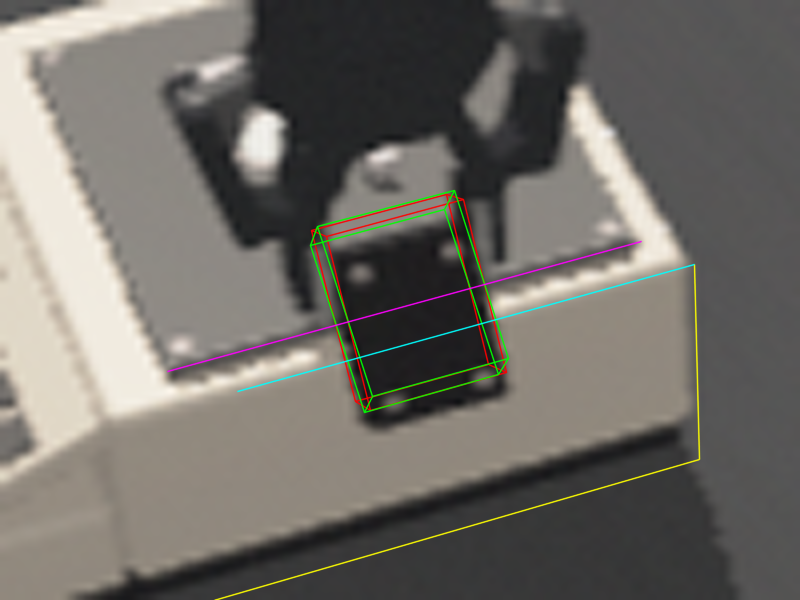

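Call:
{"fn": "carry_out", "kwargs": {"series": "-0.3 0 0.2 0 0.3;-0.3 0 0.2 0 0.3;-0.4 0 0 0 0.3;-0.4 0 0 0 0.3", "grip_force": 35}}

```text
clock: 37.48
tcp_pos: [0.4927, 0.1308, 0.1088]
orientation: [2.004, -2.409, 0.002]
contact_force: [-1.3, -9.7, 2.5]
grip_width: 0.0473
```

```bash
python3 go.py; python3 ov.py al 14 -98 5 -140 -155
```

```text
t 37.48 tcp [0.4927 0.1308 0.1088] xang -1.754 tilt 0.45 F [-1.3 -9.7  2.5] w 47.3 tip 0.008 j [-0.4   0.39  0.02  2.06 -0.01  0.71  2.58]
in port frame mm [ 13.2 -82.1   7.8]
```

View pics/al.png

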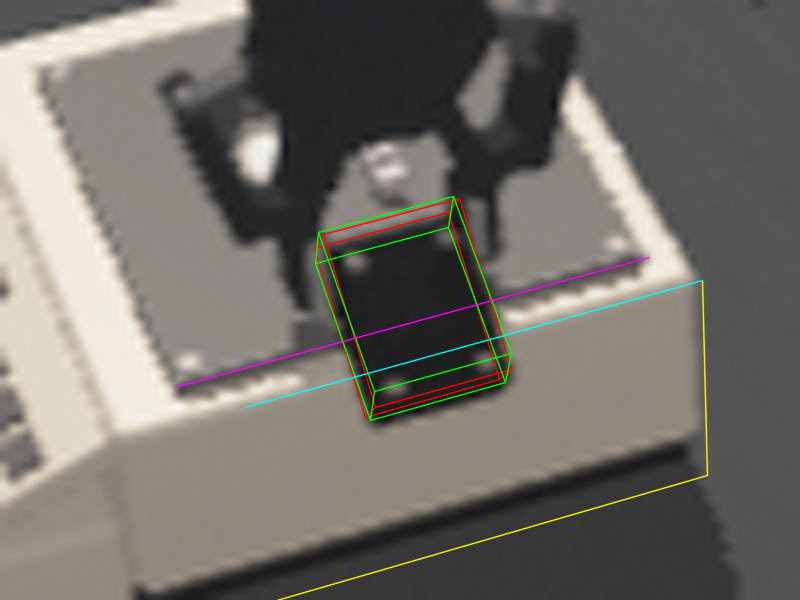

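Call:
{"fn": "carry_out", "kwargs": {"series": "-0.4 0 0 0 0.3;-0.4 0 0 0 0.3;-0.4 0 0 0 0.3;-0.4 0 0 0 0.3;-0.4 0 0 0 0.3;-0.4 0 0 0 0.3"}}

```text
clock: 38.28
tcp_pos: [0.4978, 0.1557, 0.1093]
orientation: [2.006, -2.411, 0.002]
contact_force: [-1.2, -7.1, 4.9]
grip_width: 0.0475
```

```bash
python3 go.py; python3 ov.py am 14 -76 12 -170 -180
```

```text
t 38.27 tcp [0.4978 0.1557 0.1093] xang -1.753 tilt 0.31 F [-1.2 -7.1  4.9] w 47.5 tip 0.008 j [-0.44  0.4   0.01  2.03 -0.    0.72  2.54]
in port frame mm [ 13.9 -56.7   8.3]
```

View pics/am.png

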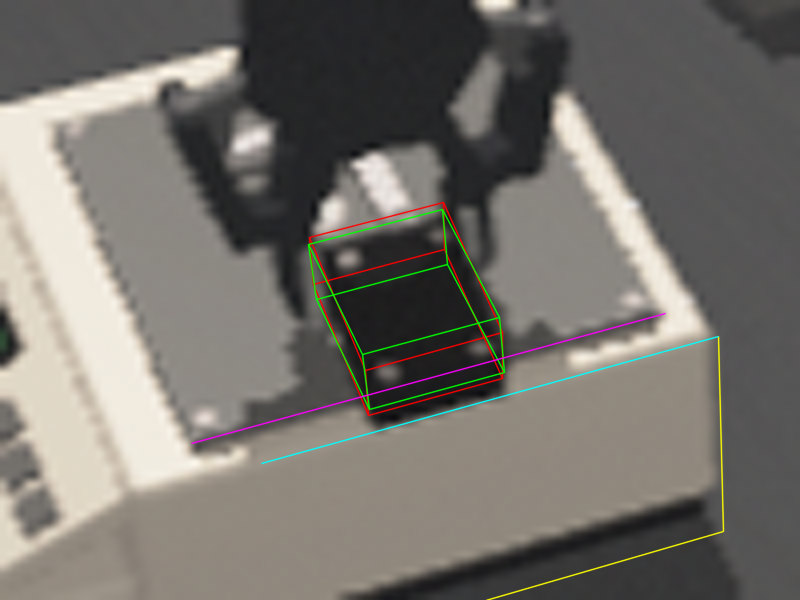

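Call:
{"fn": "carry_out", "kwargs": {"series": "0 1 -0.1 0 0.3;0 1.2 -0.1 0 0.3;0 1 0 0 0.3;-0.5 0 0 0 0.3;-0.6 0 0 0 0.3;-0.6 0 0.1 0 0.3;-0.6 0 0.1 0 0.3;-0.4 0 0 0 0.3"}}

```text
clock: 39.33
tcp_pos: [0.4724, 0.1913, 0.1104]
orientation: [-2.012, 2.412, -0.0]
contact_force: [-0.6, -3.1, 4.2]
grip_width: 0.0473
```

```bash
python3 go.py; python3 ov.py an -18 -48 12 -170 -180
```

```text
t 39.33 tcp [0.4724 0.1913 0.1104] xang -1.751 tilt 0.01 F [-0.6 -3.1  4.2] w 47.3 tip 0.008 j [-0.51  0.38  0.    2.06  0.    0.7   2.45]
in port frame mm [-17.4 -26.1   9.4]
```

View pics/an.png

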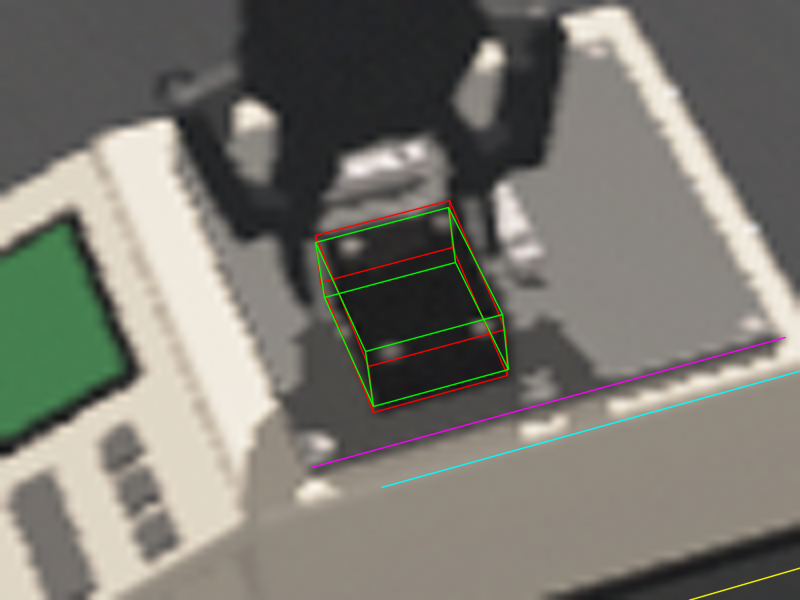

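Call:
{"fn": "carry_out", "kwargs": {"series": "0 0 0.1 0 0.3;0 0 0 0 0.75;0 0 0 0 0.75;0 0 0 0 0.75;0 0 -2 0 0.75;0 0 -2.5 0 0.75"}}

```text
clock: 40.12
tcp_pos: [0.4716, 0.1907, 0.1543]
orientation: [2.011, -2.412, -0.001]
contact_force: [0.8, -0.2, -0.6]
grip_width: 0.0645
```

```bash
python3 go.py; python3 ov.py ao -18 -50 12.5 -180
```

```text
t 40.12 tcp [0.4716 0.1907 0.1543] xang -1.751 tilt 0.09 F [ 0.8 -0.2 -0.6] w 64.5 tip 0.008 j [-0.51  0.31  0.    2.03 -0.    0.8   2.46]
in port frame mm [-18.  -26.9  53.3]
```

View pics/ao.png

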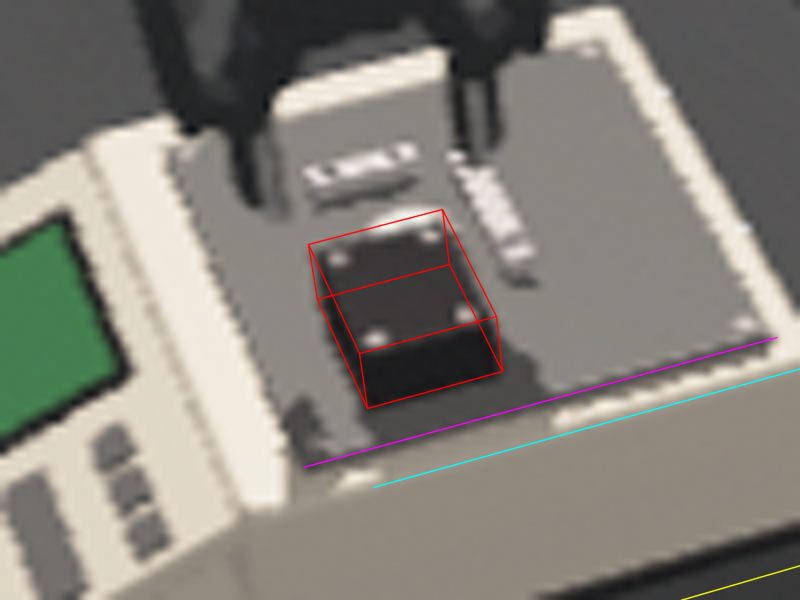

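Call:
{"fn": "carry_out", "kwargs": {"series": "1.2 0 0.5 0 0.75;1.1 0 1 0 0.75;0 0 1.2 0 0.75;0 0 0.8 0 0.75;0 0 0 0 0.75;0 0 0 0 0.3;0 0 0 0 0.3;0 0 0 0 0.3", "grip_force": 40}}

```text
clock: 41.18
tcp_pos: [0.4682, 0.1685, 0.1195]
orientation: [-2.012, 2.412, -0.0]
contact_force: [0.3, 1.0, -0.1]
grip_width: 0.0469
```

```bash
python3 go.py; python3 ov.py ap -18 -50 12.5 -180
```

```text
t 41.17 tcp [0.4682 0.1685 0.1195] xang -1.751 tilt 0.04 F [ 0.3  1.  -0.1] w 46.9 tip 0.008 j [-0.48  0.35  0.01  2.08 -0.    0.71  2.49]
in port frame mm [-17.5 -49.3  18.5]
```

View pics/ap.png

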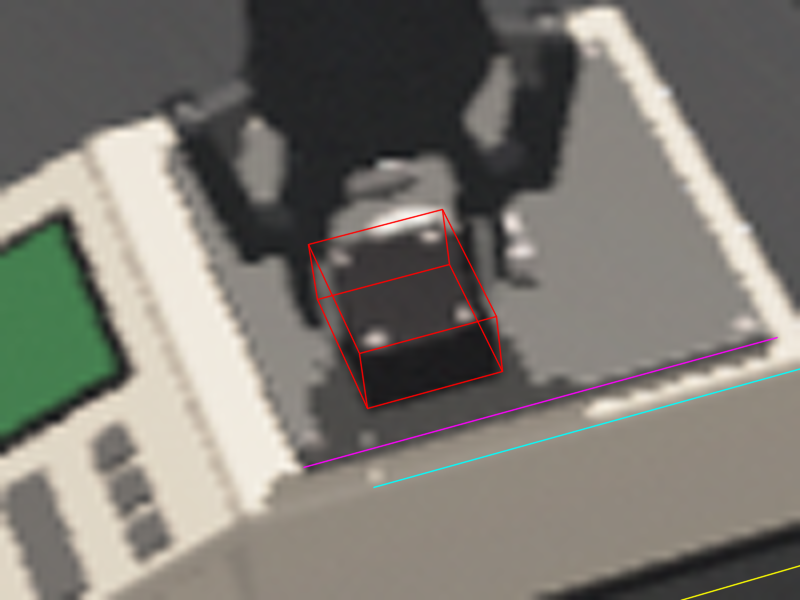

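Call:
{"fn": "carry_out", "kwargs": {"series": "-1 0 0 0 0.3;-1 -0.1 0 0 0.3;-1 -0.3 0 0 0.3;-1 -0.4 0 0 0.3;-0.4 -0.4 0 0 0.3;0 0 0 0 0.3"}}

```text
clock: 41.98
tcp_pos: [0.4877, 0.2108, 0.1195]
orientation: [-2.013, 2.412, 0.001]
contact_force: [-1.2, -1.0, 5.4]
grip_width: 0.047
```

```bash
python3 go.py; python3 ov.py aq -5 -5 12.5 -180
```

```text
t 41.98 tcp [0.4877 0.2108 0.1195] xang -1.75 tilt 0.04 F [-1.2 -1.   5.4] w 47.0 tip 0.008 j [-0.53  0.4   0.    2.01 -0.    0.74  2.44]
in port frame mm [-5.7 -4.3 18.5]
```

View pics/aq.png

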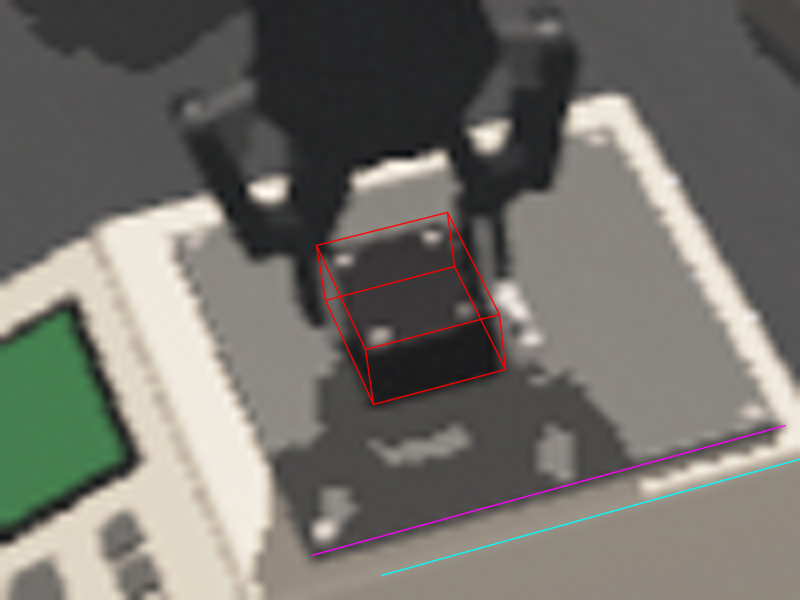

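Call:
{"fn": "carry_out", "kwargs": {"series": "0 -0.2 0 0 0.3;0 -0.2 0 0 0.3;0 0 0 0 0.3"}}

```text
clock: 42.4
tcp_pos: [0.4911, 0.2105, 0.1195]
orientation: [-2.014, 2.411, 0.002]
contact_force: [-3.9, 0.1, 5.4]
grip_width: 0.0469
```

Call:
{"fn": "carry_out", "kwargs": {"series": "0 -0.2 0 0 0.3;0 0 0 0 0.3"}}

```text
clock: 42.65
tcp_pos: [0.4929, 0.2103, 0.1195]
orientation: [-2.014, 2.411, 0.003]
contact_force: [-4.3, 0.9, 6.6]
grip_width: 0.0466
```

```bash
python3 go.py
```

```text
t 42.65 tcp [0.4929 0.2103 0.1195] xang -1.75 tilt 0.1 F [-4.3  0.9  6.6] w 46.6 tip 0.008 j [-0.52  0.4   0.    1.99 -0.    0.75  2.45]
in port frame mm [-0.5 -3.8 18.5]
```

Call:
{"fn": "carry_out", "kwargs": {"series": "0 -0.15 0 0 0.3;0 0 0 0 0.3"}}

```text
clock: 42.9
tcp_pos: [0.493, 0.2102, 0.1196]
orientation: [2.014, -2.409, -0.005]
contact_force: [-8.6, 0.5, 10.2]
grip_width: 0.0468
```

Call:
{"fn": "carry_out", "kwargs": {"series": "0 -0.15 0 0 0.3;0 0 0 0 0.3"}}

```text
clock: 43.15
tcp_pos: [0.4931, 0.2102, 0.1196]
orientation: [2.013, -2.406, -0.007]
contact_force: [-12.8, 1.5, 14.6]
grip_width: 0.0471
```

```bash
python3 go.py; python3 ov.py ar 0 -4 12.5 -180
```

```text
t 43.15 tcp [0.4931 0.2102 0.1196] xang -1.748 tilt 0.35 F [-12.8   1.5  14.6] w 47.1 tip 0.008 j [-0.52  0.4   0.    1.99 -0.01  0.75  2.45]
in port frame mm [-0.2 -3.9 18.6]
```

View pics/ar.png

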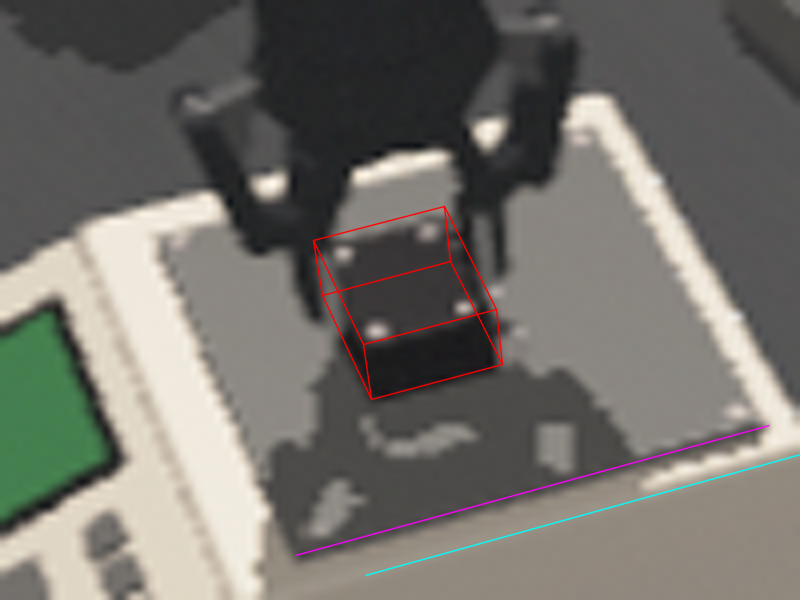

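Call:
{"fn": "carry_out", "kwargs": {"series": "-0.2 0.05 -0.04 0 0.3;-0.15 0 0 0 0.3;0 0 0 0 0.3"}}

```text
clock: 43.58
tcp_pos: [0.4931, 0.2104, 0.1196]
orientation: [2.008, -2.406, -0.003]
contact_force: [-13.4, -7.4, 17.1]
grip_width: 0.0468
```

Call:
{"fn": "carry_out", "kwargs": {"series": "-0.15 0 0 0 0.3;0 0 0 0 0.3"}}

```text
clock: 43.82
tcp_pos: [0.4931, 0.2105, 0.1196]
orientation: [2.006, -2.405, -0.002]
contact_force: [-14.5, -9.8, 20.0]
grip_width: 0.047
```

```bash
python3 go.py
```

```text
t 43.83 tcp [0.4931 0.2105 0.1196] xang -1.751 tilt 0.57 F [-14.5  -9.8  20. ] w 47.0 tip 0.008 j [-0.52  0.41  0.    1.99 -0.    0.76  2.44]
in port frame mm [-0.2 -3.6 18.6]
```

Call:
{"fn": "carry_out", "kwargs": {"series": "0 0 -0.1 0 0.3;0 0 -0.05 0 0.3;0 0 0 0 0.3"}}

```text
clock: 44.2
tcp_pos: [0.4932, 0.2116, 0.1197]
orientation: [2.007, -2.406, -0.003]
contact_force: [-8.7, -5.1, 3.5]
grip_width: 0.0469
```

```bash
python3 go.py
```

```text
t 44.2 tcp [0.4932 0.2116 0.1197] xang -1.751 tilt 0.5 F [-8.7 -5.1  3.5] w 46.9 tip 0.008 j [-0.52  0.41  0.    1.99 -0.    0.76  2.44]
in port frame mm [-0.3 -2.5 18.7]
```

Call:
{"fn": "carry_out", "kwargs": {"series": "-0.15 0 -0.02 0 0.3;0 0 0 0 0.3"}}

```text
clock: 44.45
tcp_pos: [0.4936, 0.2135, 0.1198]
orientation: [2.008, -2.406, -0.003]
contact_force: [-7.3, -4.1, 2.2]
grip_width: 0.0466
```

Call:
{"fn": "carry_out", "kwargs": {"series": "-0.15 0 -0.03 0 0.3;0 0 0 0 0.3"}}

```text
clock: 44.7
tcp_pos: [0.4939, 0.2156, 0.1199]
orientation: [2.009, -2.406, -0.004]
contact_force: [-7.7, -1.7, -0.1]
grip_width: 0.0468
```

```bash
python3 go.py
```

```text
t 44.7 tcp [0.4939 0.2156 0.1199] xang -1.75 tilt 0.44 F [-7.7 -1.7 -0.1] w 46.8 tip 0.008 j [-0.53  0.41  0.    1.98 -0.    0.76  2.44]
in port frame mm [-0.3  1.5 18.9]
```

Call:
{"fn": "carry_out", "kwargs": {"series": "-0.15 0 0 0 0.3;0 0 0 0 0.3"}}

```text
clock: 44.95
tcp_pos: [0.4942, 0.2172, 0.1199]
orientation: [2.009, -2.406, -0.004]
contact_force: [-6.2, -1.9, -0.6]
grip_width: 0.0471
```

Call:
{"fn": "carry_out", "kwargs": {"series": "-0.15 0 0 0 0.3;0 0 0 0 0.3"}}

```text
clock: 45.2
tcp_pos: [0.4944, 0.218, 0.1199]
orientation: [2.009, -2.405, -0.003]
contact_force: [-6.4, -4.0, -0.5]
grip_width: 0.0472
```

```bash
python3 go.py; python3 ov.py as 0 0 12.5 -180
```

```text
t 45.2 tcp [0.4944 0.218  0.1199] xang -1.75 tilt 0.48 F [-6.4 -4.  -0.5] w 47.2 tip 0.008 j [-0.53  0.41  0.    1.98 -0.    0.76  2.43]
in port frame mm [-0.3  4.  18.9]
```

View pics/as.png

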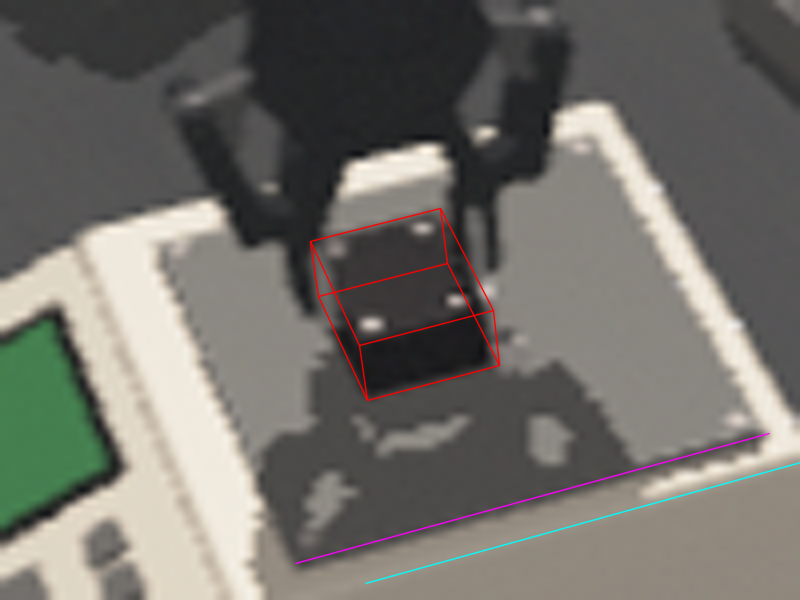

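Call:
{"fn": "carry_out", "kwargs": {"series": "-0.15 0 0 0 0.3;0 0 0 0 0.3"}}

```text
clock: 45.5
tcp_pos: [0.4944, 0.2181, 0.1199]
orientation: [2.007, -2.404, -0.002]
contact_force: [-8.4, -6.3, 3.0]
grip_width: 0.047
```

Call:
{"fn": "carry_out", "kwargs": {"series": "-0.15 0 0 0 0.3;0 0 0 0 0.3"}}

```text
clock: 45.75
tcp_pos: [0.4944, 0.2181, 0.1198]
orientation: [2.004, -2.403, -0.001]
contact_force: [-10.4, -10.5, 5.7]
grip_width: 0.047
```

```bash
python3 go.py
```

```text
t 45.75 tcp [0.4944 0.2181 0.1198] xang -1.751 tilt 0.69 F [-10.4 -10.5   5.7] w 47.0 tip 0.008 j [-0.53  0.41  0.    1.98  0.    0.77  2.43]
in port frame mm [-0.3  4.2 18.8]
```

Call:
{"fn": "carry_out", "kwargs": {"series": "0 -0.1 -0.04 0 0.3;-0.05 0 -0.02 0 0.3;0 0 0 0 0.3;0 0 0 0 0.3"}}

```text
clock: 46.25
tcp_pos: [0.4945, 0.2182, 0.12]
orientation: [2.003, -2.402, -0.002]
contact_force: [-10.7, -10.8, 5.1]
grip_width: 0.0471
```

```bash
python3 go.py
python3 - <<'E'
from h import *
M=Ro.from_euler('z',-.175).as_matrix(); P=np.array([.494,.214,.101]); im=[]
for n in("side","top"):
    p=eyes.grab_frame(n);e=proj(p,P).astype(int); im.append(cv2.resize(p["color"][e[1]-30:e[1]+30,e[0]-20:e[0]+20],(400,600),interpolation=cv2.INTER_CUBIC))
cv2.imwrite("pics/at.png",np.hstack(im))
E
python3 ov.py au -0 4 12.5 -180
```

```text
t 46.25 tcp [0.4945 0.2182 0.12  ] xang -1.751 tilt 0.8 F [-10.7 -10.8   5.1] w 47.1 tip 0.008 j [-0.53  0.41  0.    1.97 -0.    0.77  2.43]
in port frame mm [-0.3  4.2 19. ]
```

View pics/at.png

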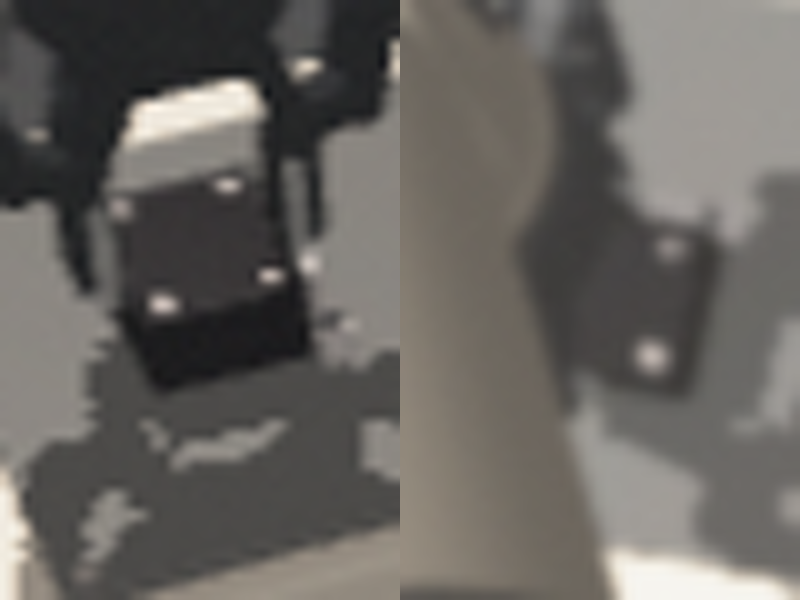

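View pics/au.png

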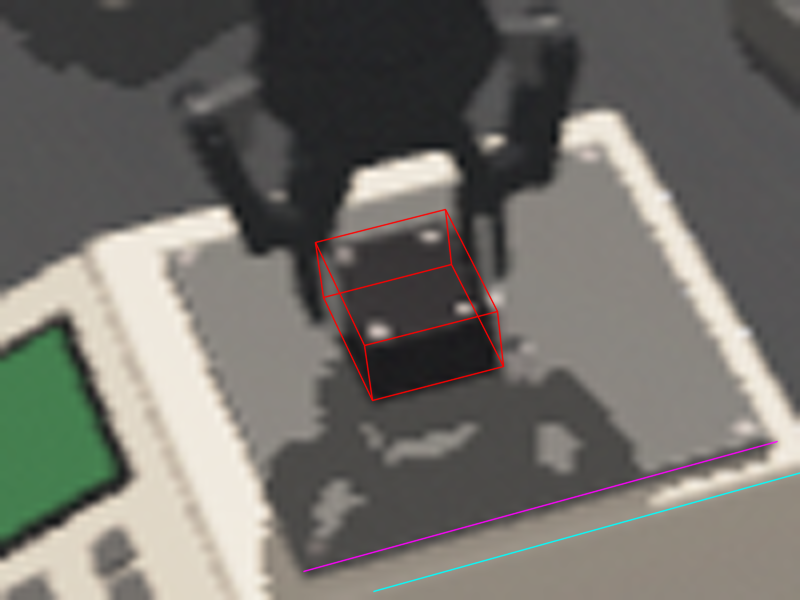

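Call:
{"fn": "carry_out", "kwargs": {"series": "-0.05 -0.05 0 0 0.3;0 0 0 0 0.3;0 0 0 0 0.3;0 0 0 0 0.3"}}

```text
clock: 46.9
tcp_pos: [0.4945, 0.2182, 0.1199]
orientation: [2.003, -2.401, -0.002]
contact_force: [-13.9, -12.8, 7.2]
grip_width: 0.0472
```

```bash
python3 go.py
python3 - <<'E'
from h import *
p=eyes.grab_frame("side"); g=p["color"].astype(float).mean(2)
M=Ro.from_euler('z',-.175).as_matrix(); P=np.array([.494,.214,.101])
# screw heads: bright blobs on top face z=.126
e=proj(p,P+[0,0,.025]).astype(int); roi=g[e[1]-16:e[1]+14,e[0]-14:e[0]+14]
m=(roi>85).astype(np.uint8); n,l,s,c=cv2.connectedComponentsWithStats(m)
for k in range(1,n):
    if s[k,4]<25:
        w=ray(p,c[k]+[e[0]-14,e[1]-16],.1255); q=M.T@(w-P); print(s[k,4],(q*1e3).round(1)[:2])
E
```

```text
t 46.9 tcp [0.4945 0.2182 0.1199] xang -1.751 tilt 0.88 F [-13.9 -12.8   7.2] w 47.2 tip 0.008 j [-0.53  0.41  0.    1.97 -0.    0.77  2.43]
in port frame mm [-0.2  4.2 18.9]
3 [50.6 61.6]
2 [ 14.  -19.7]
6 [-16.9 -19.9]
5 [ 18.2 -54.2]
```

Run:
```python
from h import *
p=eyes.grab_frame("side"); g=p["color"].astype(np.float32).mean(2)
M=Ro.from_euler('z',-.175).as_matrix(); P=np.array([.494,.214,.101])
def pix(x,y): return proj(p,P+M@np.array([x,y,25.5])/1000)
pts=[]
for x,y in((14,-20),(-17,-20),(14,20),(-17,20)):
    c=pix(x,y); i=np.round(c).astype(int); b=None
    W=g[i[1]-4:i[1]+5,i[0]-3:i[0]+4].copy(); w=np.clip(W-75,0,60); 
    if y>0: print(W.astype(int))
    yy,xx=np.mgrid[i[1]-4:i[1]+5,i[0]-3:i[0]+4]; cc=[(w*xx).sum()/w.sum(),(w*yy).sum()/w.sum()]
    q=M.T@(ray(p,cc,.1265)-P)*1e3; pts.append(q[:2]); print((x,y),q[:2].round(1))
```

```text
(14, -20) [ 20.9 -18.3]
(-17, -20) [-17.1 -21.2]
[[132 133 133 133 133 132 100]
 [134 133 133 132 133 133 108]
 [132 134 133 120 102 103  97]
 [103  98  86  84  76  81  88]
 [ 61  58 103 173 154  74  60]
 [ 53  53  62  84  77  55  61]
 [ 53  53  53  53  52  54  56]
 [ 53  53  53  53  53  53  53]
 [ 54  54  53  54  52  53  53]]
(14, 20) [16.4 32.6]
[[ 38  53 109 134 133 134 133]
 [ 38  84 122 134 133 122 104]
 [ 38  76  98  93  77  66  61]
 [ 58  72 135 133  76  54  54]
 [ 90  88 115 117  76  53  54]
 [ 93  90  69  64  59  54  54]
 [ 88  96  68  51  57  56  56]
 [ 88 107  81  50  54  56  56]
 [ 85 106  81  51  56  56  56]]
(-17, 20) [-14.2  26.5]
```

```bash
python3 -c "
from bench import r
print(r.get_obs()['contact_force']); print(r.hand_in())"
```

```text
[-12.20466056 -11.58743588   7.61642108]
the job is handed in; nothing more can be done
None
```

I turned the tile white face down and slid it into the corner of the meter's stage. I handed the job in at about 47 s with the gripper still holding and pushing it.

**How it went:** The turn took several tries.
- Twice I levered the tile's free end up on the meter's edge. It jammed at about 66–70° each time, and when I released it, it fell back flat with the white face up.
- I then pushed one end against the meter's side wall while raising the other. That brought it to about vertical, but it slipped out of the fingers and landed standing upright on the bench.
- I gripped it again near the top and drew it over the meter's edge onto the stage, white face down. Then I gripped it once more at its centre and slid it against the long stop, then the short one.

**Last checks:**
- **Pressing:** The outside force on the tool was about (-12, -12, +8) N. That is roughly 10 N toward the long stop and 13 N toward the short one. The tool stopped moving while I kept pushing in both directions. Friction and arm flex are included in these figures, so they only estimate the actual stop forces.
- **Position:** The screw heads seen from the side camera put the tile's centre about 1–2 mm from the window's centre, with the long side within about 0.01 rad of the long stop.
- **Disagreement:** The tool itself read about 4 mm off the window along the short-stop direction. I put this down to where the tile was gripped and to calibration error, but did not confirm it.
- **Not seen:** The short stop was hidden behind the tile, so contact there is judged from force alone.
- **Tilt:** The tool was tilted about 0.9° by the pressing.
- **Force peaks:** One press of the tile onto the bench read about 46 N at the wrist. I think it went through the tile rather than the gripper's body, but I could not confirm that.
- **Other objects:** I did not see any other object touched, but I did not re-measure their positions.

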